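Load the toner dock and close its ratcheted keeper

ROBOT

A 7-joint arm with a two-finger parallel gripper is mounted at the origin on the work surface. World frame = base frame: x ahead of the robot, y to its left, z up, the work surface at z = 0. Lengths are in m, angles in rad, forces in N, time in s.
With the tool pointing down it reaches from about 0.4 to 0.925 m from the base axis. Payload 5.6 kg.
Tool frame: the origin (TCP) lies at the very end of the fingers, on their centre line; the grasp point (between the pads) lies 19 mm behind it; z points along the fingers, x is the direction in which the jaws open and shut, and the axes are right-handed (so a half turn about z gives the same grasp; the last joint's range is limited). The gripper opens to 85 mm and grips with 20 to 120 N. Pads are 22 mm wide; open, the fingers measure 114 mm over their backs; the gripper's body (76 mm by 85 mm) begins 54 mm behind the grasp point. The pads swing forward as they close: fully open they stand 13 mm farther back than shut.
Start: joints at [1.13, 0.468, -0.012, 1.603, 0.006, 1.071, -0.056], TCP at [0.252, -0.599, 0.231] pointing down, gripper open.
Joint ranges: [-2.53, 2.53], [-0.31, 2.02], [-1.57, 1.55], [0.28, 2.44], [-1.29, 4.43], [0.15, 1.84], [-2.92, 2.92]. Speed limits (rad/s): [2.57, 2.57, 3.14, 3.14, 3.14, 3.14, 3.14].

INTERFACE

Orientations are given as [roll, pitch, yaw] about the fixed x, y, z axes, in that order (R = Rz(yaw) Ry(pitch) Rx(roll)).
In Python, from bench import bot, fingers, kinematics, cams, workorder, current_time, current_joint_positions, current_dq, current_joint_torque, current_tcp_pos, current_orientation, current_force, current_ft_torque, current_opening gives the robot as it stands. Calls block until the motion is done:
- bot.move_to(position, orientation): joint-space move of the TCP to a pose.
- bot.move_straight(position, orientation=None, speed=0.15, force_limit=None): straight line of the TCP; orientation=None keeps the orientation; speed is the mean speed in m/s. With force_limit (N) it stops when the force on the tool has changed by that much, and returns True; else False.
- bot.movej(angles): joint-space move.
- fingers.grip(opening, strength=None): finger opening in m; strength is the grip in N (None keeps the last); returns when the fingers have stopped.
- bot.pause(seconds).
- kinematics.inverse_kinematics(position, orientation): joint angles nearest the present ones, or None.
- cams.camera(name): name is "scene" or "side" or "wrist"; returns a dict with "frame" (400x640x3 uint8, red, green, blue), "range_z" (400x640 float32, m along the optical axis (not along the pixel's ray), 0 where there is no reading), "K" (3x3 intrinsics, pixels), "R" (3x3) and "t" (3): a world point X has camera coordinates R X + t; the wrist camera has in their place "T_tool_cam" (4x4, takes a point from camera to tool coordinates, whose origin is the TCP and whose axes are the tool frame's). Camera axes: x right, y down, z forward; pixel columns grow to the right and rows downward; lengths in m; the calibration is good to about 2 mm. A picture is of the moment at which its call begins: read the wrist's pose just before it.
A pose or a line that the arm cannot do raises bot.MotionError and nothing moves.
- workorder.job_done(): hands the job in, once; it reports no verdict.
Trained networks look in the newest picture that a camera, given by its name, has taken for a name from the list of things; names that differ only in an ending like _2 or _b are one class to them, and where a whole thing is asked for, a point or a joint stands for the part that bears it (a point fixed in the world has none). Each returns a list of dicts, best first, with "conf" (0 to 1); they miss things now and then, are a little off and sometimes report something else, mostly with a low value. They report only what shows in the picture. A call takes as long as a camera call. They do not tell look-alikes from the thing itself.
- cams.regions_of(thing, camera): "region" (400x640 bool, what is visible of it) and "centre" ([column, row] in pixels, amid what is visible of it).
Readings, each from a call of its own:
- current_time(): time.
- current_joint_positions(): joint angles.
- current_dq(): joint speeds.
- current_joint_torque(): joint torques, N m.
- current_tcp_pos(): TCP position.
- current_orientation(): TCP orientation.
- current_force(): force on the tool from outside, world axes, zero at the start.
- current_ft_torque(): the same for the moment, N m.
- current_opening(): finger opening in m.
Only numpy, scipy, OpenCV 4.12 (cv2) and the standard library are available. Lean on these libraries where they do the work, as an engineer would, in place of code of your own. Each camera call takes 0.05 s, during which the arm holds its last target.

TASK

Refill the toner dock: flip its pawl free by the red ball lever, turn the knob back until the keeper rail is fully open, and let the pawl down again while it is open. Stand every toner bottle upright in the middle of the disc of its own colour, turned so that its white rib faces that disc's white mark. When all of them stand so, advance the knob three clicks so that its white pointer stands at the green line with the pawl down, not beyond, and leave the other things on the table alone.

Things in the scene. Friction and masses are not known exactly. Their poses are not given: they have to be found in the camera images.
- dock: Fixed grey toner dock, base plate 190 x 475 mm, 8 thick. Origin on the table; z up, y along the row of places, x across it, away from the keeper rail. All dock offsets are in this frame, mm. Places stand at x 0, y -83, 2, 87 and 172, on the plate (z 8). Knob axis at x -35, y -190, beside the row; pawl hinge at x 60, y -233, z 75.
- rail_face (a point): Middle of the front face of the aluminium keeper rail (12 thick, dock y -127 to 215, z 14 to 62), on the robot's side of the row. Face at dock x -90 with the knob at 0; it moves 20 mm towards +x per radian of the knob. At the start it blocks the places; at the closed mark it stands 5 mm off the feet of centred bottles; beyond it would push them.
- knob (a joint): Ratchet knob's angle, rad; grows clockwise seen from above, from 0 (a stop: rail fully open, pointer at the white line) to 4.3; about 0.06 N m. Clicks every 0.785 rad, just before 0.785, 1.571, 2.356, 3.142. With the pawl down it turns clockwise only, with the pawl free both ways. Closed is 2.356, the third click from open. Starts past it, at 2.9 to 3.9.
- knob_grip (a point): Point on the knob's vertical axis, z 100: pinch the black bar grip here from above across its width. Bar 60 long, 20 wide, z 76 to 116; below it a steel wheel, radius 50, fins up to z 44. The point turns with the knob: x along the bar to the white pointer end, z up. At knob 0 that x is at +135 deg in the dock frame, at 2.356 along dock +x, where the green line is.
- pawl (a joint): Pawl angle, rad: 0 = down among the wheel's fins, rising to about 0.1 over each fin; 1.6 = flipped free. Over-centre by its own weight: pushed past about 0.5 it falls over and stays at 1.6; pushed back below that it falls to 0. Under 1 N moves it. Hinge axis along dock y at dock x 60, y -233, z 75; its flat 100 mm arm reaches to the wheel; free, the arm stands up to z 170.
- pawl_ball (a point): Centre of the red ball, 22 mm across, on top of the pawl lever, 60 mm from the hinge: at dock x 31, y -233, z 128 with the pawl down, at dock x 113, y -233, z 102 with it free. Push it towards dock +x to free the pawl; to let it down bring it back up and over along its arc (pinched from above, say; a level push from there may jam).
- cyan_bottle: Closed toner bottle with a cyan body, standing loose, may be absent: weighted grey foot 76 mm across and 12 thick, body 62 across up to z 74, grey round neck 40 across from z 74 to 112 (grip it here), 0.2 to 0.4 kg. Origin at the centre of its underside, z up, x towards its white rib.
- cyan_rib (a point): Outer edge of the white upright rib on the side of the cyan bottle, 42 mm from its axis along the bottle's x and 41 above its underside; rib 8 mm wide, 54 tall. A white stripe on the neck's top points the same way.
- place_cyan: Painted cyan disc, 78 mm across, on the dock plate: the place for the cyan bottle. Origin at its centre, 8 mm above the table; its x axis points to its white mark, a stripe from 42 to 65 mm from the centre. Which colour is where, and where each mark points, varies.
- magenta_bottle: Closed toner bottle with a magenta body, standing loose, may be absent: weighted grey foot 76 mm across and 12 thick, body 62 across up to z 74, grey round neck 40 across from z 74 to 112 (grip it here), 0.2 to 0.4 kg. Origin at the centre of its underside, z up, x towards its white rib.
- magenta_rib (a point): Outer edge of the white upright rib on the side of the magenta bottle, 42 mm from its axis along the bottle's x and 41 above its underside; rib 8 mm wide, 54 tall. A white stripe on the neck's top points the same way.
- place_magenta: Painted magenta disc, 78 mm across, on the dock plate: the place for the magenta bottle. Origin at its centre, 8 mm above the table; its x axis points to its white mark, a stripe from 42 to 65 mm from the centre. Which colour is where, and where each mark points, varies.
- yellow_bottle: Closed toner bottle with a yellow body, standing loose, may be absent: weighted grey foot 76 mm across and 12 thick, body 62 across up to z 74, grey round neck 40 across from z 74 to 112 (grip it here), 0.2 to 0.4 kg. Origin at the centre of its underside, z up, x towards its white rib.
- yellow_rib (a point): Outer edge of the white upright rib on the side of the yellow bottle, 42 mm from its axis along the bottle's x and 41 above its underside; rib 8 mm wide, 54 tall. A white stripe on the neck's top points the same way.
- place_yellow: Painted yellow disc, 78 mm across, on the dock plate: the place for the yellow bottle. Origin at its centre, 8 mm above the table; its x axis points to its white mark, a stripe from 42 to 65 mm from the centre. Which colour is where, and where each mark points, varies.
- black_bottle: Closed toner bottle with a black body, standing loose, may be absent: weighted grey foot 76 mm across and 12 thick, body 62 across up to z 74, grey round neck 40 across from z 74 to 112 (grip it here), 0.2 to 0.4 kg. Origin at the centre of its underside, z up, x towards its white rib.
- black_rib (a point): Outer edge of the white upright rib on the side of the black bottle, 42 mm from its axis along the bottle's x and 41 above its underside; rib 8 mm wide, 54 tall. A white stripe on the neck's top points the same way.
- place_black: Painted black disc, 78 mm across, on the dock plate: the place for the black bottle. Origin at its centre, 8 mm above the table; its x axis points to its white mark, a stripe from 42 to 65 mm from the centre. Which colour is where, and where each mark points, varies.
- mug: Bystander, to be left alone: white mug, 90 mm tall; origin at the centre of its underside.
- stapler: Bystander, to be left alone: black stapler, 150 mm long; origin at the centre of its underside.
- punch: Bystander, to be left alone: black and grey hole punch, 110 x 120 mm; origin at the centre of its underside.
- tape: Bystander, to be left alone: black tape dispenser, 150 mm long; origin at the centre of its underside.
- file_box: Bystander, to be left alone: small cardboard file box, 96 x 136 x 82 mm; origin at the centre of its underside.
- glue: Bystander, to be left alone: round jar with an orange cap, 56 mm across, 100 mm tall; origin at the centre of its underside.
There are look-alikes about, which are no part of the job. There is more than one size of the magenta_bottle; the job needs the largest. What is shaped like the yellow_bottle but purple is not meant.

How it is judged:
On the way, in this order (a step that is already met when the one before it is completed fails the run):
1. with the pawl flipped free, the knob is turned back until the rail is fully open (knob below 0.15 rad) (value of joint knob below 0.15 rad and value of joint pawl above 0.8 rad), for 0.2 s.
2. while the rail is open (knob below 0.4 rad) the pawl is down again and every bottle stands on its disc with its rib at the mark (value of joint knob below 0.4 rad and value of joint pawl below 0.12 rad and horizontal distance between cyan_bottle and place_cyan below 0.012 m and x of cyan_rib in the frame of place_cyan above 0.025 m and y of cyan_rib in the frame of place_cyan between -0.011 and 0.011 m and angle between each of cyan_bottle, magenta_bottle, yellow_bottle, black_bottle's own z axis and vertical below 0.1 rad and height (world z) of each of cyan_bottle, magenta_bottle, yellow_bottle, black_bottle below 0.016 m and linear speed of each of cyan_bottle, magenta_bottle, yellow_bottle, black_bottle below 0.03 m/s and horizontal distance between magenta_bottle and place_magenta below 0.012 m and x of magenta_rib in the frame of place_magenta above 0.025 m and y of magenta_rib in the frame of place_magenta between -0.011 and 0.011 m and horizontal distance between yellow_bottle and place_yellow below 0.012 m and x of yellow_rib in the frame of place_yellow above 0.025 m and y of yellow_rib in the frame of place_yellow between -0.011 and 0.011 m and horizontal distance between black_bottle and place_black below 0.012 m and x of black_rib in the frame of place_black above 0.025 m and y of black_rib in the frame of place_black between -0.011 and 0.011 m), for 0.2 s.
At the end, for the whole second after the job is handed in: Knob within 0.2 rad of the closed mark (2.356) with the pawl down (below 0.06 rad), and every bottle present upright and at rest on the disc of its colour, within 12 mm of its centre, the rib's outer edge on the mark's side and within 11 mm of the line through the mark (about 15 degrees) (value of joint knob between 2.156 and 2.556 rad and value of joint pawl below 0.06 rad and horizontal distance between cyan_bottle and place_cyan below 0.012 m and x of cyan_rib in the frame of place_cyan above 0.025 m and y of cyan_rib in the frame of place_cyan between -0.011 and 0.011 m and angle between each of cyan_bottle, magenta_bottle, yellow_bottle, black_bottle's own z axis and vertical below 0.1 rad and height (world z) of each of cyan_bottle, magenta_bottle, yellow_bottle, black_bottle below 0.016 m and linear speed of each of cyan_bottle, magenta_bottle, yellow_bottle, black_bottle below 0.03 m/s and horizontal distance between magenta_bottle and place_magenta below 0.012 m and x of magenta_rib in the frame of place_magenta above 0.025 m and y of magenta_rib in the frame of place_magenta between -0.011 and 0.011 m and horizontal distance between yellow_bottle and place_yellow below 0.012 m and x of yellow_rib in the frame of place_yellow above 0.025 m and y of yellow_rib in the frame of place_yellow between -0.011 and 0.011 m and horizontal distance between black_bottle and place_black below 0.012 m and x of black_rib in the frame of place_black above 0.025 m and y of black_rib in the frame of place_black between -0.011 and 0.011 m); the robot touches nothing.
It fails at once if one of the six bystanders is moved more than 5 cm (distance of any of mug, stapler, punch, tape, file_box, glue from where it was at the start of the episode above 0.05 m).
Of cyan_bottle, magenta_bottle, yellow_bottle, black_bottle only 2 to 4 are there at a start; the rules pass over those that are not, and their reading is None.
At some moment in a run one of cyan_bottle, magenta_bottle, yellow_bottle, black_bottle may be knocked a few centimetres aside while the robot is not near it.
It also fails if it takes over 210 s, if anything falls off the work surface, if the arm or the gripper's body presses on something with over 40 N, if the wrist force passes 120 N, or if a joint passes its speed limit or range.

## Working session

There is one attempt and no reset: what is moved stays moved. The work goes in short steps, each a Python script; the robot and the scene stay as the last script left them, time stands still between calls to the robot, and variables do not carry over. Pictures are saved under pics/ and viewed, and the job is handed in when it is done.

```bash
ls; mkdir -p pics; cat > h.py <<'E'
import numpy as np, cv2
from bench import *
import bench
def save(name,img): cv2.imwrite('pics/'+name,cv2.cvtColor(img,cv2.COLOR_RGB2BGR))
def world(c,u,v,z=None):
    K,R,t=c['K'],np.array(c['R']),np.array(c['t'])
    d=z if z is not None else c['range_z'][int(v),int(u)]
    p=np.linalg.inv(K)@np.array([u,v,1.])*d
    return R.T@(p-t)
E
python3 - <<'E'
from h import *
print(current_time())
for n in ['scene','side','wrist']:
    c=cams.camera(n); save(n+'0.png',c['frame'])
    print(n,c['K'].tolist(),[np.round(c[k],3).tolist() for k in ('R','t','T_tool_cam') if k in c])
E
```

```text
pics
0.0
scene [[398.51055336194725, 0.0, 322.00922400447365], [0.0, 398.51055336194725, 201.81874188652165], [0.0, 0.0, 1.0]] [[[0.082, 0.997, 0.015], [0.783, -0.055, -0.62], [-0.617, 0.062, -0.784]], [-0.049, -0.355, 1.771]]
side [[420.6558397388676, 0.0, 317.21194988313596], [0.0, 420.6558397388676, 199.44964371178853], [0.0, 0.0, 1.0]] [[[-0.689, -0.725, -0.02], [-0.484, 0.479, -0.732], [0.54, -0.495, -0.681]], [0.398, 0.366, 1.223]]
wrist [[303.44310173472417, 0.0, 319.43947187161905], [0.0, 303.44310173472417, 195.09535580854788], [0.0, 0.0, 1.0]] [[[1.0, 0.0, 0.0, 0.001], [-0.0, 0.949, 0.316, -0.081], [-0.0, -0.316, 0.949, -0.144], [0.0, 0.0, 0.0, 1.0]]]
```

View pics/scene0.png

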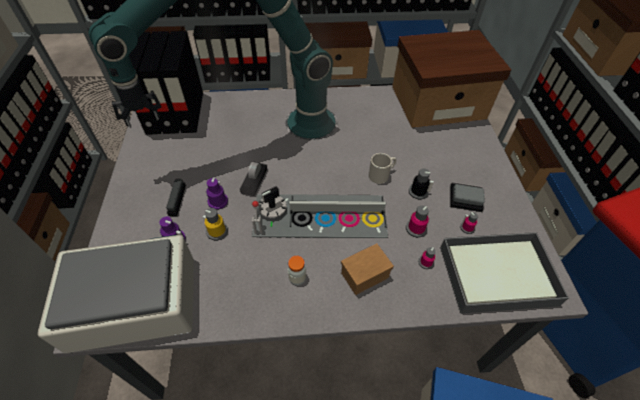

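View pics/side0.png

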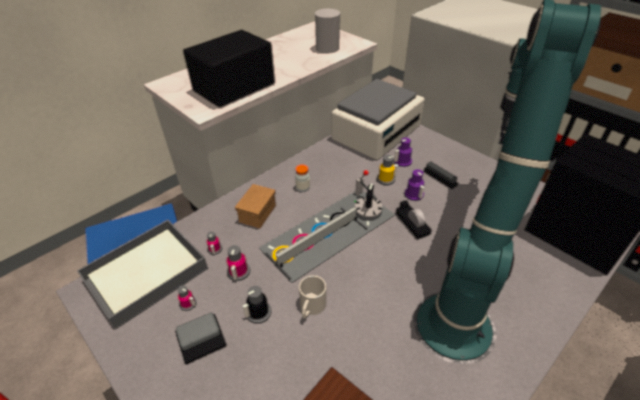

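View pics/wrist0.png

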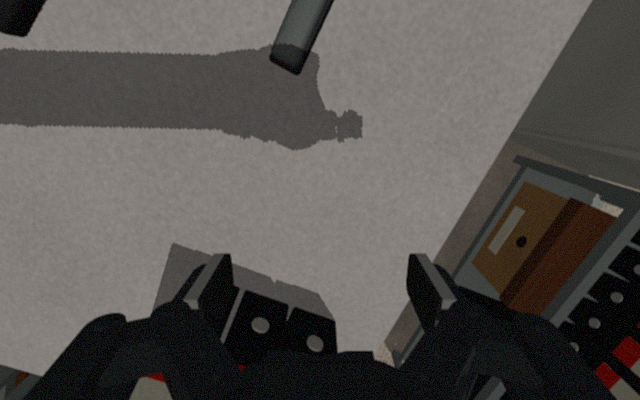

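The scene camera shows yellow at (214,223), black at (421,183) and a large magenta at (419,221). Two smaller magentas are at (470,222) and (428,258), with purple look-alikes at (217,192) and (169,228). No cyan bottle is visible. The dock is at about (320,215), with its discs in the order black, cyan, magenta, yellow. Next I'll measure these.

```bash
cat > m.py <<'E'
from h import *
c=cams.camera('scene')
for n in ['place_cyan','place_magenta','place_yellow','place_black','knob_grip','pawl_ball','rail_face','cyan_bottle','magenta_bottle','yellow_bottle','black_bottle','magenta_rib','yellow_rib','black_rib','mug','stapler','punch','tape','file_box','glue']:
    for r in cams.regions_of(n,'scene'):
        u,v=r['centre']; 
        print(n,round(r['conf'],2),np.round([u,v],1),r['region'].sum(),np.round(world(c,u,v),3))
f=c['frame']
save('s_dock.png',cv2.resize(f[170:250,240:400],None,fx=5,fy=5,interpolation=cv2.INTER_CUBIC))
save('s_right.png',cv2.resize(f[150:280,360:500],None,fx=4.5,fy=4.5,interpolation=cv2.INTER_CUBIC))
save('s_left.png',cv2.resize(f[160:260,150:280],None,fx=5,fy=5,interpolation=cv2.INTER_CUBIC))
E
python3 m.py
```

```text
place_cyan 0.7 [324.6 218.5] 264 [0.538 0.014 0.009]
place_magenta 0.55 [347.6 220.7] 271 [0.552 0.096 0.007]
place_yellow 0.87 [376.7 218.2] 280 [0.552 0.201 0.012]
place_yellow 0.73 [298.3 271.3] 454 [ 0.786 -0.089  0.088]
place_yellow 0.29 [253.9 176.2] 570 [ 0.347 -0.239  0.043]
place_black 0.78 [301.5 217.9] 319 [ 0.533 -0.069  0.014]
place_black 0.34 [253.2 177.7] 587 [ 0.348 -0.242  0.036]
knob_grip 0.77 [273.6 206.7] 635 [ 0.502 -0.165  0.048]
knob_grip 0.29 [324.5 221. ] 224 [0.553 0.012 0.015]
pawl_ball 0.48 [255.9 207. ] 117 [ 0.556 -0.218  0.121]
pawl_ball 0.21 [417.3 220.5] 519 [0.617 0.321 0.077]
rail_face 0.64 [340.5 208. ] 1007 [0.513 0.073 0.033]
cyan_bottle 0.31 [418.9 223.1] 562 [0.627 0.325 0.075]
magenta_bottle 0.77 [416.6 223.5] 555 [0.623 0.319 0.067]
magenta_bottle 0.77 [430.6 258.6] 272 [0.753 0.338 0.053]
magenta_bottle 0.67 [471.4 221.5] 281 [0.622 0.514 0.058]
yellow_bottle 0.84 [216.4 195.3] 479 [ 0.453 -0.365  0.069]
yellow_bottle 0.78 [165.8 227.2] 317 [ 0.605 -0.507  0.105]
yellow_bottle 0.7 [215.  221.7] 563 [ 0.578 -0.357  0.083]
black_bottle 0.79 [4
[... 404 characters left out ...]
] 604 [ 0.585 -0.367  0.077]
yellow_rib 0.7 [168.5 226.7] 316 [ 0.602 -0.5    0.103]
yellow_rib 0.67 [216.  192.8] 496 [ 0.45  -0.365  0.08 ]
black_rib 0.59 [422.8 183. ] 460 [0.451 0.381 0.074]
mug 0.64 [384.7 168.1] 613 [0.38  0.25  0.088]
mug 0.44 [175.9 203.3] 480 [ 0.466 -0.509  0.053]
stapler 0.69 [177.9 200.8] 442 [ 0.442 -0.509  0.037]
punch 0.66 [466.  194.1] 894 [0.498 0.535 0.054]
tape 0.88 [256.  175.5] 586 [ 0.347 -0.23   0.047]
tape 0.62 [346.2 207.6] 875 [0.513 0.094 0.034]
tape 0.47 [419.7 184.7] 491 [0.451 0.371 0.066]
file_box 0.76 [367.2 265.1] 1634 [0.777 0.124 0.081]
file_box 0.56 [179.  202.3] 478 [ 0.437 -0.51   0.022]
glue 0.69 [297.6 269.7] 447 [ 0.788 -0.091  0.1  ]
```

View pics/s_dock.png

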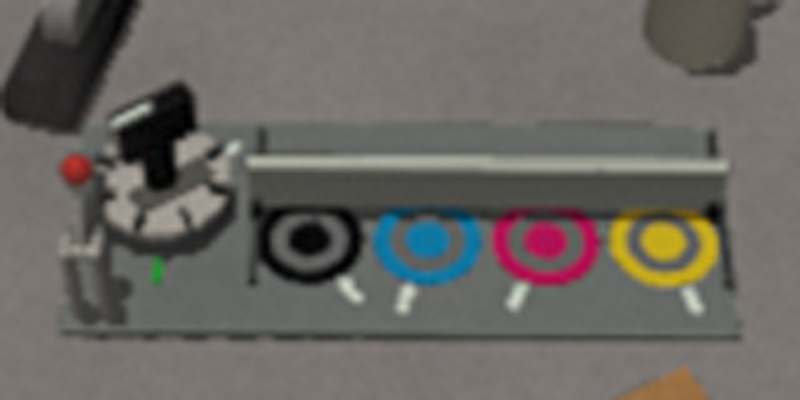

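View pics/s_right.png

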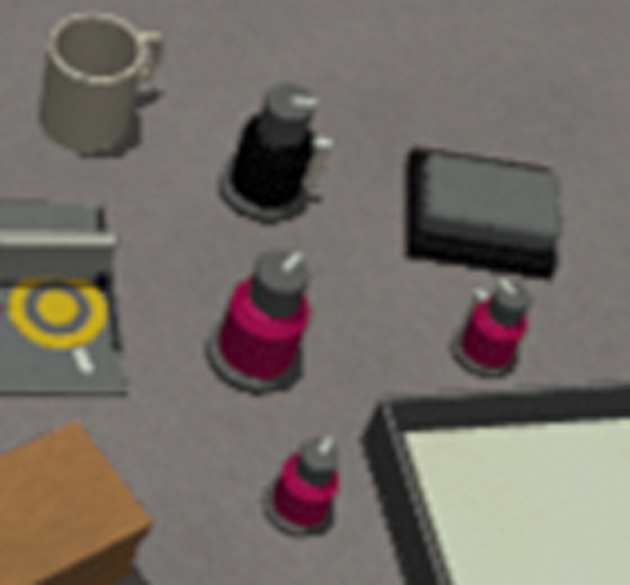

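View pics/s_left.png

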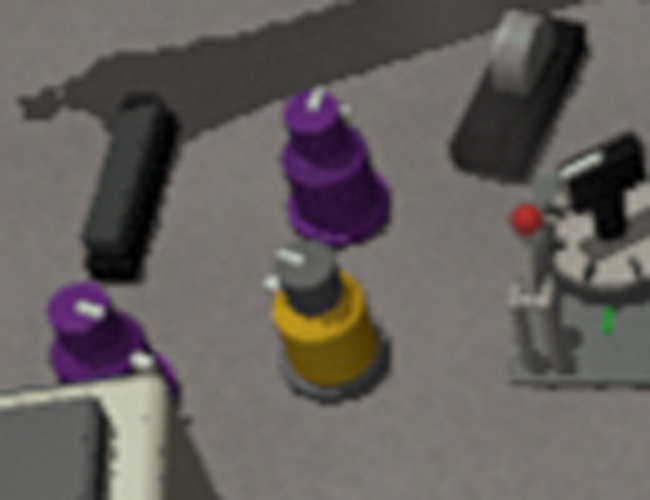

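```bash
cat > w.py <<'E'
from h import *
from scipy.spatial.transform import Rotation as Ro
def wshot(name=None):
    p=np.array(current_tcp_pos()); o=current_orientation()
    c=cams.camera('wrist'); Rt=Ro.from_euler('xyz',o).as_matrix()
    T=c['T_tool_cam']; Rc=Rt@T[:3,:3]; tc=Rt@T[:3,3]+p
    c['R']=Rc.T; c['t']=-Rc.T@tc
    if name: save(name,c['frame']); np.savez('pics/'+name+'.npz',**{k:c[k] for k in('frame','range_z','K','R','t')})
    return c
def onplane(c,u,v,z):
    K,R,t=c['K'],c['R'],c['t']
    d=R.T@np.linalg.inv(K)@np.array([u,v,1.]); o=-R.T@t
    return o+d*(z-o[2])/d[2]
def proj(c,X):
    q=c['K']@(c['R']@np.array(X)+c['t']); return q[:2]/q[2]
E
python3 - <<'E'
from w import *
print(current_orientation(),current_force())
for i,(x,y) in enumerate([(0.50,-0.36),(0.50,-0.17),(0.50,0.03),(0.50,0.17),(0.47,0.345)]):
    try:
        bot.move_to([x,y,0.36],[np.pi,0,np.pi/2]); wshot(f'w{i}.png'); print(i,current_time(),np.round(current_joint_positions(),2))
    except Exception as e: print(i,e)
E
```

```text
[ 3.14155504e+00 -5.17523500e-05 -1.17314334e+00] [ 0.18407375 -0.91478196 -0.76637633]
0 2.9917 [ 1.05  0.39 -0.65  1.5   0.24  1.33  1.95]
1 3.825 [ 0.91  0.24 -0.75  1.7   0.17  1.27  1.69]
2 4.6917 [ 0.65  0.2  -0.88  1.75  0.16  1.26  1.3 ]
3 5.3583 [ 0.39  0.28 -0.94  1.69  0.24  1.29  0.97]
4 6.15 [ 0.03  0.42 -0.96  1.57  0.35  1.34  0.59]
```

```bash
python3 - <<'E'
import cv2,numpy as np
L=[cv2.imread(f'pics/w{i}.png') for i in range(5)]
t=lambda a,b:cv2.resize(np.vstack([a[:300],b[:300]]),None,fx=1,fy=1)
cv2.imwrite('pics/t01.png',t(L[0],L[1]));cv2.imwrite('pics/t23.png',t(L[2],L[4]))
E
```

```text
(no output)
```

View pics/t01.png

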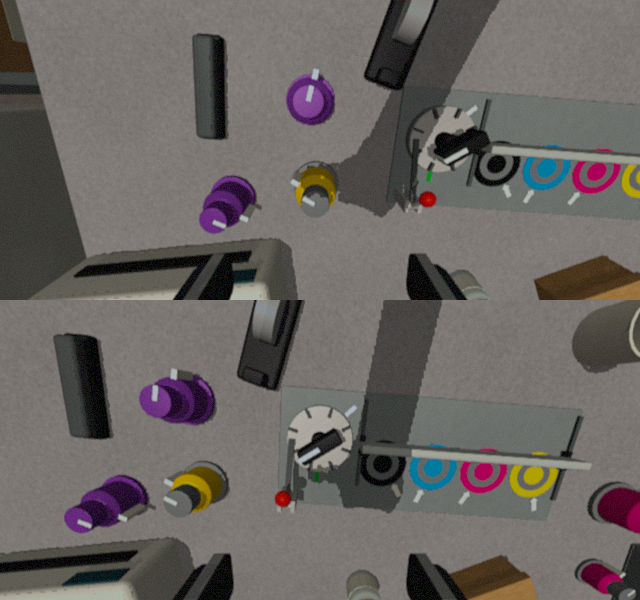

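View pics/t23.png

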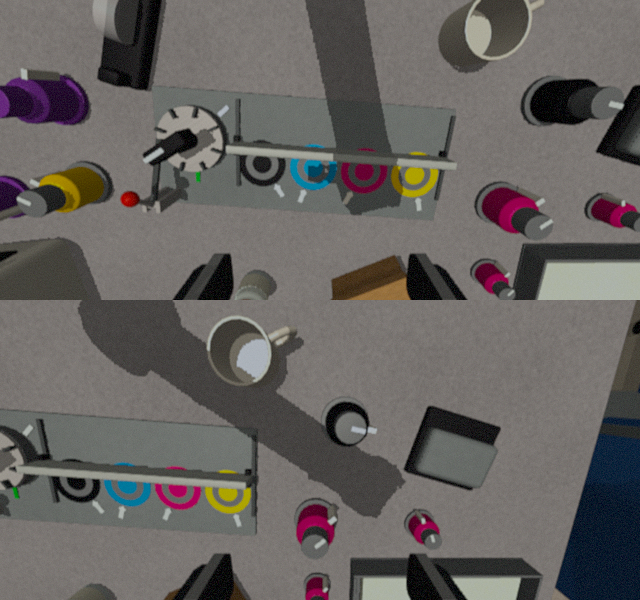

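```bash
python3 - <<'E'
import cv2,numpy as np
a=cv2.imread('pics/w2.png')[80:225,145:465]
cv2.imwrite('pics/w2z.png',cv2.resize(a,None,fx=2.5,fy=2.5,interpolation=cv2.INTER_CUBIC))
a=cv2.imread('pics/w4.png')[100:240,0:270]
cv2.imwrite('pics/w4z.png',cv2.resize(a,None,fx=2.9,fy=2.9,interpolation=cv2.INTER_CUBIC))
E
```

```text
(no output)
```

View pics/w2z.png

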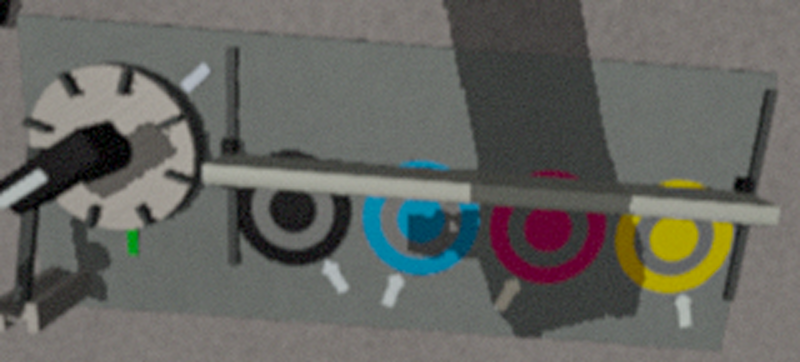

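View pics/w4z.png

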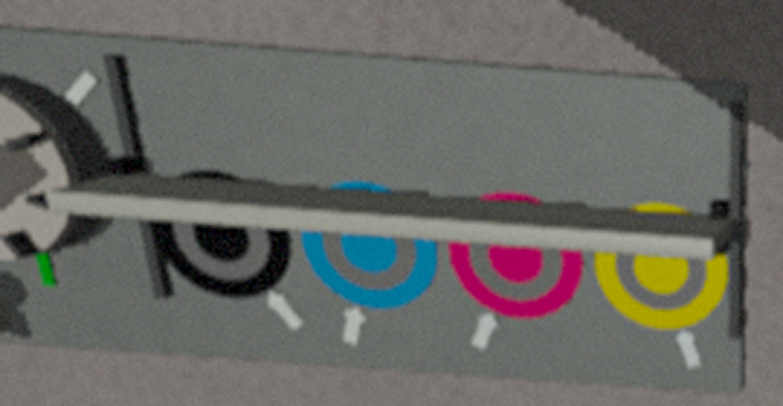

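```bash
cat > fit.py <<'E'
from w import *
L=lambda n:dict(np.load(f'pics/{n}.png.npz'))
w2,w4=L('w2'),L('w4')
U2=lambda x,y:(145+x/2.5,80+y/2.5); U4=lambda x,y:(x/2.9,100+y/2.9)
P=[];Q=[]
def add(c,uv,z,d):
    p=onplane(c,*uv,z); P.append(p[:2]);Q.append(d)
add(w2,U2(294,209),.008,(0,-83)); add(w2,U2(548,229),.008,(0,87)); add(w2,U2(675,237),.008,(0,172)); add(w2,U2(419,218),.008,(0,2))
add(w4,U4(663,266),.008,(0,172));add(w4,U4(370,248),.008,(0,2));add(w4,U4(221,237),.008,(0,-83))
P=np.array(P);Q=np.array(Q)/1000.
A=P-P.mean(0);B=Q-Q.mean(0)
th=np.arctan2((B[:,0]*A[:,1]-B[:,1]*A[:,0]).sum(),(A*B).sum())
R=np.array([[np.cos(th),-np.sin(th)],[np.sin(th),np.cos(th)]])
o=P.mean(0)-R@Q.mean(0)
print('dock',o,th,'res mm',np.round((P-(Q@R.T+o))*1000,1).tolist())
for n,c,a,b in [('plate',w2,U2(775,72),.008),('pl bl',w2,U2(722,350),.008),('tl',w2,U2(22,15),.008)]:
    print(n,np.round(R.T@(onplane(c,*a,b)[:2]-o)*1000))
# marks inner/outer ends
for n,c,a,b,y in [('black',w2,U2(328,266),U2(343,290),-83),('cyan',w2,U2(397,279),U2(387,305),2),('mag',w4,U4(489,318),U4(478,347),87),('yel',w2,U2(683,299),U2(685,326),172),('magw2',w2,U2(515,283),U2(500,308),87),('yel4',w4,U4(684,336),U4(693,365),172),('blk4',w4,U4(272,297),U4(297,326),-83),('cy4',w4,U4(355,313),U4(349,343),2)]:
    a=R.T@(onplane(c,*a,.008)[:2]-o)*1000-[0,y]; b=R.T@(onplane(c,*b,.008)[:2]-o)*1000-[0,y]
    print(n,np.round(a),np.round(b),'ang dock',np.round(np.degrees([np.arctan2(a[1],a[0]),np.arctan2(b[1],b[0])])))
E
python3 fit.py
```

```text
dock [0.5360579  0.01335293] -0.07412027986684372 res mm [[-1.0, 0.7], [0.5, 0.8], [-0.1, 1.7], [-1.0, -0.9], [-0.1, 0.8], [1.1, -0.9], [0.6, -2.2]]
plate [-111.  218.]
pl bl [ 79. 221.]
tl [-111. -251.]
black [37. 24.] [53. 35.] ang dock [33. 33.]
cyan [ 43. -13.] [ 62. -19.] ang dock [-17. -17.]
mag [ 41. -20.] [ 60. -28.] ang dock [-26. -25.]
yel [43. 15.] [63. 20.] ang dock [19. 17.]
magw2 [ 40. -17.] [ 59. -26.] ang dock [-23. -24.]
yel4 [44. 13.] [63. 18.] ang dock [16. 16.]
blk4 [36. 22.] [54. 34.] ang dock [31. 32.]
cy4 [ 43. -15.] [ 63. -21.] ang dock [-19. -19.]
```

```bash
cat >> h.py <<'E'
DO=np.array([0.53606,0.01335]);DTH=-0.0741
def dock(x,y,z):
    c,s=np.cos(DTH),np.sin(DTH); return np.array([DO[0]+(c*x-s*y)/1000,DO[1]+(s*x+c*y)/1000,z/1000])
def indock(p):
    c,s=np.cos(DTH),np.sin(DTH); d=(np.array(p[:2])-DO)*1000; return np.array([c*d[0]+s*d[1],-s*d[0]+c*d[1],p[2]*1000])
E
cat > cloud.py <<'E'
from w import *
def cloud(c):
    d=c['range_z']; v,u=np.nonzero(d>0); z=d[v,u]
    p=np.stack([(u-c['K'][0,2])/c['K'][0,0]*z,(v-c['K'][1,2])/c['K'][1,1]*z,z],1)
    return (p-c['t'])@c['R'],c['frame'][v,u],u,v
E
python3 - <<'E'
from cloud import *
for n in ['w0','w1','w2','w4']:
    c=dict(np.load(f'pics/{n}.png.npz')); X,col,u,v=cloud(c)
    k=dock(-35,-190,0)
    m=(np.hypot(X[:,0]-k[0],X[:,1]-k[1])<.045)&(X[:,2]>.107)&(X[:,2]<.125)
    if m.sum()>20:
        q=np.array([indock(p) for p in X[m]]); mu=q.mean(0); w,V=np.linalg.eigh(np.cov(q[:,:2].T)); a=V[:,1]
        br=col[m].sum(1)>300
        print(n,'bar',m.sum(),mu.round(1),'ext',2*np.sqrt(3*w),'ang',np.degrees(np.arctan2(a[1],a[0])),'white',br.sum(),(q[br].mean(0)-mu)[:2] if br.any() else '')
    r=(col[:,0]>130)&(col[:,1]<60)&(col[:,2]<60)
    q=X[r&(X[:,2]>.1)]; 
    if len(q): print('  ball',len(q),indock(np.median(q,0)))
    # bottle necks
    for nm,xy in dict(yel=(.585,-.365),mag=(.62,.32),blk=(.455,.375)).items():
        m=(np.hypot(X[:,0]-xy[0],X[:,1]-xy[1])<.06)&(X[:,2]>.107)&(X[:,2]<.12)
        if m.sum()>20:
            q=X[m]; cc=q[:,:2].mean(0); br=col[m].sum(1)>400
            print('  ',nm,m.sum(),np.round(np.append((q[:,:2].max(0)+q[:,:2].min(0))/2,np.median(q[:,2])),4),np.ptp(q[:,:2],0).round(3),'white',br.sum(), np.degrees(np.arctan2(*((q[br].mean(0)[:2]-cc)[::-1]))) if br.sum() else '')
E
```

```text
w0 bar 836 [ -37.7 -192.7  116.3] ext [20.47759831 61.11684974] ang 125.32867936729673 white 157 [ 10.54690279 -10.71726152]
  ball 157 [  27.4044847  -235.36134687  137.75931925]
   yel 636 [ 0.561  -0.3684  0.1133] [0.039 0.039] white 65 -113.99748249991927
w1 bar 757 [ -37.5 -190.4  117. ] ext [20.28596213 59.82300949] ang 124.96006417891492 white 171 [  9.386155   -10.25533004]
  ball 148 [  27.27785274 -233.38197038  138.105458  ]
   yel 663 [ 0.5615 -0.3685  0.1134] [0.039 0.04 ] white 63 -111.79442485693409
w2 bar 797 [ -37.5 -187.6  116.9] ext [20.06433523 62.46936048] ang 125.56357041263699 white 139 [  9.48677635 -15.36699438]
  ball 131 [  27.10442484 -231.92233291  138.47091792]
   yel 718 [ 0.5615 -0.3678  0.1134] [0.04 0.04] white 61 -108.3881653408833
   mag 638 [0.5988 0.3337 0.113 ] [0.039 0.04 ] white 57 117.76163474296145
   blk 947 [0.4313 0.3805 0.113 ] [0.038 0.04 ] white 81 80.96628648836247
  ball 1 [230.94843628 -67.95421954 100.82795325]
   mag 562 [0.5987 0.3345 0.1132] [0.04  0.039] white 51 123.81663692773247
   blk 771 [0.4311 0.3806 0.1133] [0.037 0.038] white 81 78.20104793421766
```

```bash
python3 - <<'E'
from w import *
o=[np.pi,0,np.pi/2+DTH]
fingers.grip(0.0,30)
bot.move_to(dock(-6,-236,220),o)
bot.move_straight(dock(-6,-236,122),speed=.1,force_limit=8)
print(current_tcp_pos(),current_force())
print(bot.move_straight(dock(58,-236,124),speed=.08,force_limit=15))
bot.pause(.4)
bot.move_straight(dock(40,-236,230),speed=.2)
print(current_time(),current_force())
bot.move_to(dock(-100,-190,330),[np.pi,0,np.pi/2+DTH])
wshot('p1.png')
# IK yaw survey
import itertools
for yd in range(-180,241,20):
    q=kinematics.inverse_kinematics(dock(-37.5,-190.2,81),[np.pi,0,np.radians(yd)])
    print(yd,None if q is None else np.round(q,2))
E
```

```text
[ 0.51315103 -0.22164662  0.12264156] [ 0.34705986 -0.27140238 -0.56651028]
False
12.1917 [-0.27602362 -0.34888138 -0.49195242]
-180 [ 0.99  0.68 -0.92  2.    0.74  0.84  2.79]
-160 [ 1.2   1.   -1.33  1.99  1.1   1.16  2.88]
-140 [-0.64  0.97  1.34  2.09 -1.11  1.11 -1.17]
-120 [-0.64  0.97  1.34  2.09 -1.11  1.11 -0.83]
-100 [-0.64  0.97  1.34  2.09 -1.11  1.11 -0.48]
-80 [ 0.54  0.49 -0.32  2.02  0.24  0.67 -1.33]
-60 [ 0.58  0.49 -0.37  2.02  0.28  0.67 -1.01]
-40 [ 0.62  0.51 -0.42  2.02  0.32  0.68 -0.7 ]
-20 [ 0.66  0.52 -0.47  2.02  0.36  0.69 -0.39]
0 [ 0.71  0.53 -0.53  2.01  0.4   0.7  -0.08]
20 [ 0.75  0.54 -0.59  2.01  0.45  0.72  0.23]
40 [ 0.79  0.56 -0.64  2.01  0.5   0.73  0.55]
60 [ 0.85  0.59 -0.72  2.    0.56  0.76  0.84]
80 [ 0.88  0.6  -0.76  2.    0.6   0.77  1.16]
100 [ 0.9   0.61 -0.78  2.    0.62  0.78  1.49]
120 [ 0.91  0.62 -0.8   2.    0.63  0.79  1.83]
140 [ 0.93  0.63 -0.82  2.    0.65  0.8   2.16]
160 [ 0.94  0.64 -0.85  2.    0.67  0.81  2.5 ]
180 [ 0.99  0.68 -0.92  2.    0.74  0.84  2.79]
200 [ 1.2   1.   -1.33  1.99  1.1   1.16  2.88]
220 [-0.64  0.97  1.34  2.09 -1.11  1.11 -1.17]
240 [-0.64  0.97  1.34  2.09 -1.11  1.11 -0.83]
```

View pics/p1.png

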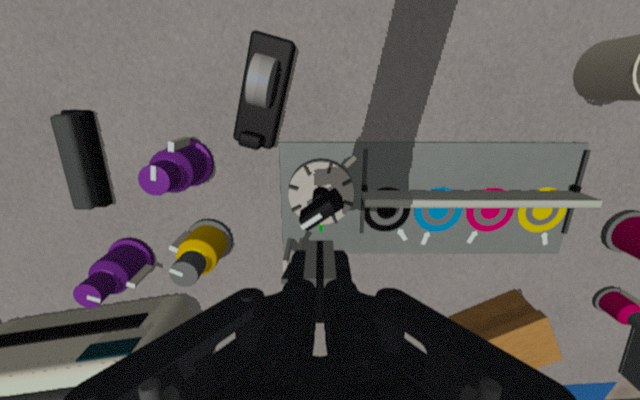

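```bash
python3 - <<'E'
from w import *
c=cams.camera('scene');save('s2.png',cv2.resize(c['frame'][170:250,240:400],None,fx=5,fy=5,interpolation=cv2.INTER_CUBIC))
for r in cams.regions_of('pawl_ball','scene'): print(r['conf'],r['centre'],indock(world(c,*r['centre'])))
c=cams.camera('side');save('d2.png',cv2.resize(c['frame'][150:290,250:430],None,fx=4,fy=4,interpolation=cv2.INTER_CUBIC))
E
```

```text
(no output)
```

View pics/d2.png

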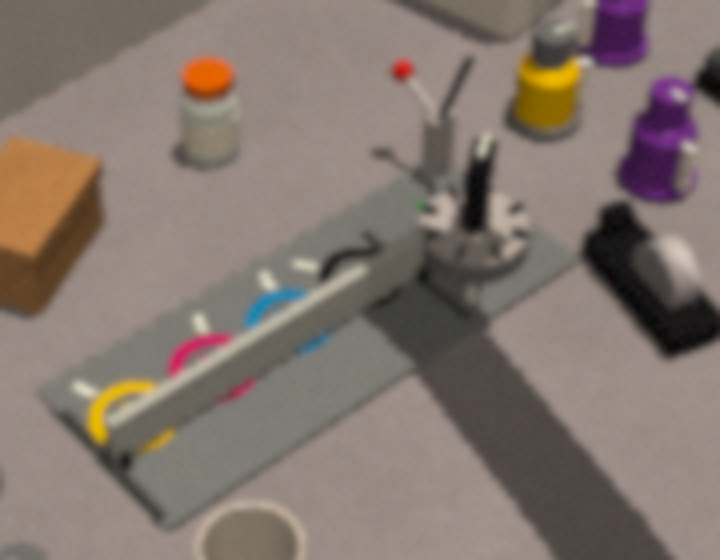

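View pics/s2.png

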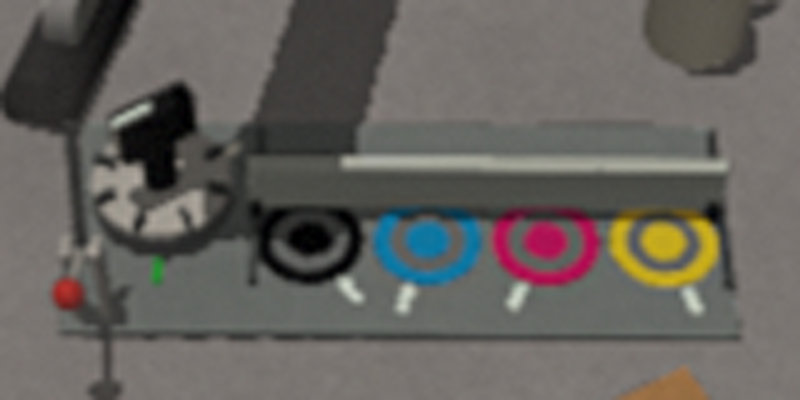

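The side view confirms the pawl is flipped, with the ball on the far side and the arm standing up. Next I'll turn the knob back.

```bash
python3 - <<'E'
from w import *
def O(d): return [np.pi,0,np.radians(d)]
kx,ky=-37.3,-190.2
fingers.grip(0.06,40)
bot.move_to(dock(kx,ky,200),O(-60)); bot.move_to(dock(kx,ky,200),O(-110)); bot.move_to(dock(kx,ky,200),O(-149))
print(np.round(current_joint_positions(),2))
f=bot.move_straight(dock(kx,ky,82),O(-149),speed=.12,force_limit=12); print('down',f,current_tcp_pos()[2])
fingers.grip(0.015,40); print('open',current_opening(),current_force())
yaw=-149.
while yaw<44:
    yaw=min(yaw+16,44)
    try: bot.move_straight(dock(kx,ky,82),O(yaw),speed=.1)
    except Exception as e: print(yaw,e); break
    print(yaw,np.round(current_force(),1),np.round(current_ft_torque(),2),np.round(current_joint_positions()[6],2),round(current_time(),1))
    if np.linalg.norm(current_force())>30: break
E
```

```text
[ 0.46  0.29 -0.22  1.95  0.08  0.91 -2.39]
down False 0.08262940158703858
open 0.019185889249829575 [-0.42886348  1.45755774  4.33811423]
-133.0 [0.1 2.8 4.9] [ 0.38 -0.19  0.08] -2.22 19.5
-117.0 [2.4 3.4 4.4] [ 0.42 -0.29  0.1 ] -1.98 19.9
-101.0 [1.9 4.3 6.1] [ 0.61 -0.3   0.07] -1.75 20.3
-85.0 [2.1 4.3 5.2] [ 0.75 -0.34  0.06] -1.51 20.8
-69.0 [2.1 4.5 6.4] [ 0.92 -0.31  0.02] -1.28 21.2
-53.0 [-0.   5.2  6.3] [ 0.96 -0.17  0.05] -1.05 21.6
-37.0 [1.1 6.6 7.6] [ 1.13 -0.09  0.08] -0.81 22.1
-21.0 [-0.2  7.1  8. ] [1.27 0.1  0.08] -0.58 22.5
-5.0 [-1.7  6.9  9.2] [ 1.24  0.36 -0.  ] -0.34 22.9
11.0 [-3.   5.4 10.7] [1.22 0.44 0.04] -0.11 23.4
27.0 [-3.5  5.6 11.4] [1.13 0.63 0.08] 0.13 23.8
43.0 [-3.5  6.6 13. ] [ 1.18  0.71 -1.31] 0.36 24.2
44 [-3.9  6.7 12.4] [ 1.23  0.75 -1.96] 0.38 24.5
```

```bash
python3 - <<'E'
from w import *
kx,ky=-37.3,-190.2
bot.pause(.3)
fingers.grip(0.06,40); bot.pause(.2)
o=current_orientation()
bot.move_straight(dock(kx,ky,230),speed=.2)
bot.move_to(dock(-60,-100,380),[np.pi,0,np.pi/2+DTH]); wshot('k1.png')
print(current_time(),current_force())
from cloud import *
c=dict(np.load('pics/k1.png.npz')); X,col,u,v=cloud(c)
k=dock(-35,-190,0)
m=(np.hypot(X[:,0]-k[0],X[:,1]-k[1])<.045)&(X[:,2]>.107)&(X[:,2]<.125)
q=np.array([indock(p) for p in X[m]]); mu=q.mean(0); w,V=np.linalg.eigh(np.cov(q[:,:2].T)); a=V[:,1]
br=col[m].sum(1)>300
print('bar',m.sum(),mu.round(1),'ang',np.degrees(np.arctan2(a[1],a[0])),br.sum(),(q[br].mean(0)-mu)[:2])
r=(col[:,0]>120)&(col[:,1]<60)&(col[:,2]<60)
q=np.array([indock(p) for p in X[r&(X[:,2]>.07)]]); q=q[(np.abs(q[:,1]+233)<40)]; print('ball',len(q),np.median(q,0),q.max(0),q.min(0))
E
```

```text
27.125 [ 0.22701729 -0.04788777  0.50090409]
bar 626 [ -38.3 -188.7  117.1] ang 135.06060283850874 143 [-8.92111801  9.56042543]
  return _methods._mean(a, axis=axis, dtype=dtype,
  ret = um.true_divide(
Traceback (most recent call last):
ValueError: zero-size array to reduction operation maximum which has no identity
```

View pics/k1.png

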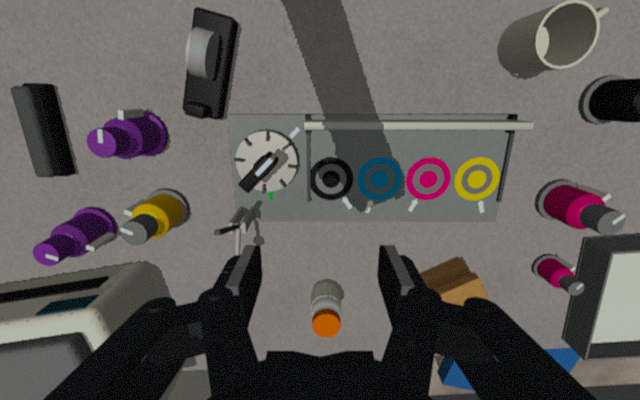

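The pointer now measures 135.06° in the dock frame, so the knob is at 0, and the rail has moved off all four discs. I'll refit the dock from the discs at (331,178), (379,179), (428,178) and (477,179).

```bash
cat > fit2.py <<'E'
from w import *
c=dict(np.load('pics/k1.png.npz')); f=c['frame'].astype(int)
P=[];
for name,(u0,v0),Y in [('black',(331,178),-83),('cyan',(379,179),2),('mag',(428,178),87),('yel',(477,179),172)]:
    # rectify to metric patch around nominal, plane z=.008
    o=onplane(c,u0,v0,.008)[:2]; n=121; g=(np.arange(n)-60)*.001
    gx,gy=np.meshgrid(o[0]+g,o[1]+g,indexing='ij')
    uv=np.array([proj(c,(x,y,.008)) for x,y in zip(gx.ravel(),gy.ravel())]).astype(np.float32).reshape(n,n,2)
    im=cv2.remap(c['frame'],uv[...,0],uv[...,1],cv2.INTER_LINEAR).astype(float)
    hsv=cv2.cvtColor(im.astype(np.uint8),cv2.COLOR_RGB2HSV).astype(float)
    s=255-hsv[...,2]*1.0 if name=='black' else hsv[...,1]
    # radial ring template: disc r<15 and ring 28..39 coloured
    X,Y_=np.meshgrid(g*1000,g*1000,indexing='ij')
    best=None
    def score(p):
        r=np.hypot(X-p[0],Y_-p[1]); a=(r<39)
        b=(r>=40)&(r<46)
        inner=(r>28)&(r<38.5)
        return -(s[inner].mean()-s[b].mean())
    for dx in np.arange(-10,10.1,.5):
        for dy in np.arange(-10,10.1,.5):
            k=score((dx,dy)); 
            if best is None or k<best[0]: best=(k,dx,dy)
    P.append(o+np.array(best[1:])/1000); print(name,best,P[-1])
    save(f'rect_{name}.png',cv2.resize(im.astype(np.uint8),None,fx=3,fy=3))
P=np.array(P);Q=np.array([(0,-83),(0,2),(0,87),(0,172)])/1000
A=P-P.mean(0);B=Q-Q.mean(0)
th=np.arctan2((B[:,0]*A[:,1]-B[:,1]*A[:,0]).sum(),(A*B).sum())
R=np.array([[np.cos(th),-np.sin(th)],[np.sin(th),np.cos(th)]]); o=P.mean(0)-R@Q.mean(0)
print(o,th,np.round((P-(Q@R.T+o))*1e3,1))
for name,a,Y in [('black',32,-83),('cyan',-18,2),('mag',-25,87),('yel',17,172)]:
    res=[]
    for d in np.arange(-60,60,1.):
        vals=[]
        for r in np.arange(46,62,1):
            for w in (-2,0,2):
                q=np.array([r*np.cos(np.radians(d))-w*np.sin(np.radians(d)),Y+r*np.sin(np.radians(d))+w*np.cos(np.radians(d))])/1000
                p=R@q+o; u,v=proj(c,(*p,.008)); vals.append(f[int(round(v)),int(round(u))].sum())
        res.append((np.mean(vals),d))
    res=np.array(res); w=np.clip(res[:,0]-np.percentile(res[:,0],80),0,None); pk=res[res[:,0].argmax(),1]; m=abs(res[:,1]-pk)<10
    print(name,pk,(w[m]*res[m,1]).sum()/w[m].sum())
E
python3 fit2.py
```

```text
black (np.float64(-66.17927571883698), np.float64(1.5), np.float64(-0.5)) [ 0.52891993 -0.06941058]
cyan (np.float64(-227.61515841970132), np.float64(-0.5), np.float64(0.5)) [0.53516996 0.0154289 ]
mag (np.float64(-223.30092685943194), np.float64(1.5), np.float64(-0.5)) [0.5419186  0.10005032]
yel (np.float64(-231.68360805860806), np.float64(-0.5), np.float64(-1.0)) [0.54831302 0.18527803]
[0.53518587 0.01346632] -0.07635516782253472 [[ 0.1 -0.1]
 [-0.2 -0. ]
 [ 0.1 -0.2]
 [ 0.   0.3]]
black 33.0 32.35394081453267
cyan -16.0 -16.13360536487522
mag -25.0 -24.39753959363213
yel 17.0 17.795465300495852
```

```bash
sed -i 's/^DO=.*/DO=np.array([0.53519,0.01347]);DTH=-0.07636/' h.py
python3 - <<'E'
from w import *
o=[np.pi,0,np.pi/2+DTH]
def arc(a,off=0):
    a=np.radians(a); return dock(60+60*np.cos(a)+off,-233,75+60*np.sin(a)-19)
fingers.grip(0.06,25)
bot.move_to(dock(113,-150,300),o)
c=cams.camera('scene')
bot.move_to(dock(113,-233,220),o)
bot.move_straight(arc(27),speed=.12,force_limit=10); print(current_tcp_pos(),current_force())
fingers.grip(0.015,25); print('open',current_opening())
for a in range(35,113,7):
    s=bot.move_straight(arc(a),speed=.08,force_limit=25)
    if s: print('stop',a);break
print(a,current_force(),current_opening())
fingers.grip(0.05,25); bot.pause(.5)
p=np.array(current_tcp_pos()); bot.move_straight(p+[0,0,.11],speed=.2)
bot.move_to(dock(0,-60,380),o); wshot('k2.png')
c=cams.camera('side');save('d3.png',cv2.resize(c['frame'][150:290,250:430],None,fx=4,fy=4,interpolation=cv2.INTER_CUBIC))
print(current_time())
E
```

```text
[ 0.63119427 -0.22759033  0.08422203] [ 0.29239017 -0.51428746  0.10741646]
open 0.020498953741504466
112 [-0.09983654  5.43987475  4.45819209] 0.02019678843271538
36.1083
```

View pics/d3.png

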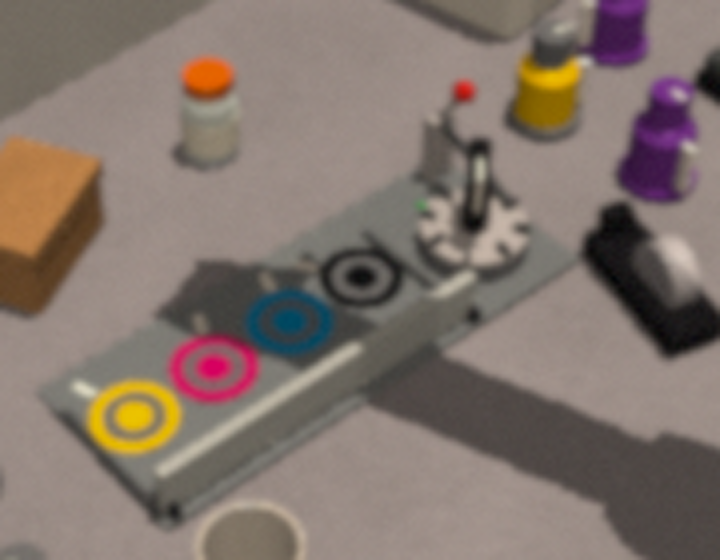

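View pics/k2.png

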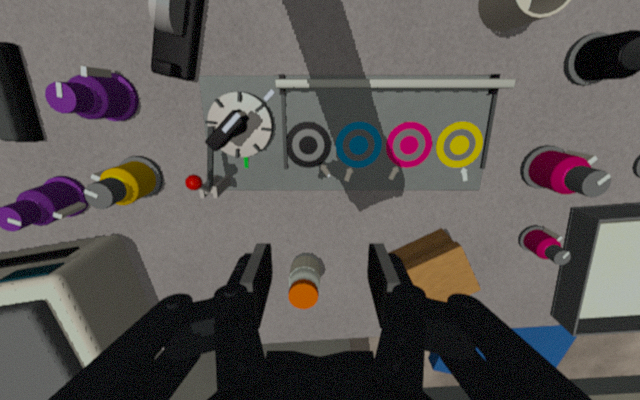

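Pawl down with its red ball at (193,182), knob still at the white line, and all discs clear. Next are the bottles. Of the three magentas, the large one near (0.599,0.334) is the target, since its 40 mm neck with its top at 113 mm fits the given size. I'll take yellow first and confirm each bottle with a crop before reaching.

```bash
cat > b.py <<'E'
from cloud import *
def locate(xy,tag,yaw=np.pi/2,move=True,z=0.30,zt=0.112,rad=.07):
    if move: bot.move_to([xy[0]-.03*np.sin(yaw),xy[1]+.03*np.cos(yaw),z],[np.pi,0,yaw])
    c=wshot(tag+'.png'); X,col,u,v=cloud(c)
    d=np.hypot(X[:,0]-xy[0],X[:,1]-xy[1])
    m=(d<rad)&(abs(X[:,2]-zt)<.006)
    q=X[m][:,:2]; 
    cen,r=cv2.minEnclosingCircle(q.astype(np.float32)); cen=np.array(cen); bb=(q.max(0)+q.min(0))/2
    cc=col[m].astype(int); br=cc.min(1)>110
    w=q[br]-bb; a=np.degrees(np.arctan2(*w.mean(0)[::-1]))
    dd=np.hypot(X[:,0]-bb[0],X[:,1]-bb[1])
    m2=(dd<.046)&(dd>.033)&(X[:,2]>zt-.09)&(X[:,2]<zt-.045)&(col.min(1)>110)
    ar=None
    if m2.sum()>5:
        s=X[m2][:,:2].mean(0)-bb; ar=np.degrees(np.arctan2(s[1],s[0]))
    bm=(dd<.033)&(dd>.02)&(X[:,2]>zt-.09)&(X[:,2]<zt-.045)
    print(tag,'neck',m.sum(),'z',np.median(X[m][:,2]).round(4),'mec',np.round(cen,4),round(r,4),'bb',np.round(bb,4),np.ptp(q,axis=0).round(3),'stripe',br.sum(),a,'rib',m2.sum(),ar,'bodycol',np.median(col[bm],0) if bm.any() else None)
    uv=proj(c,(*bb,zt)); x0=int(np.clip(uv[0]-90,0,460)); y0=int(np.clip(uv[1]-90,0,220))
    save(tag+'z.png',cv2.resize(c['frame'][y0:y0+180,x0:x0+180],None,fx=3,fy=3,interpolation=cv2.INTER_CUBIC))
    return bb,a
E
python3 - <<'E'
from b import *
bb,a=locate((.5612,-.3683),'y1')
print(current_time())
for yd in range(-180,181,30):
    q1=kinematics.inverse_kinematics([.5612,-.3683,.078],[np.pi,0,np.radians(yd)])
    q2=kinematics.inverse_kinematics(dock(0,172,87),[np.pi,0,np.radians(yd)])
    f=lambda q:None if q is None else np.round(q,2).tolist()
    print(yd,f(q1),f(q2))
E
```

```text
y1 neck 911 z 0.1133 mec [ 0.5614 -0.3686] 0.0201 bb [ 0.561  -0.3686] [0.039 0.038] stripe 93 -59.04362381530362 rib 6 -123.28400288177566 bodycol [107.  86.   0.]
37.4167
-180 [1.28, 1.19, -1.34, 1.59, 1.18, 1.35, 2.91] [0.35, 0.84, -1.05, 1.84, 0.86, 1.01, 2.08]
-150 [-0.23, 1.16, 1.33, 1.7, -1.18, 1.3, -1.25] [0.38, 0.87, -1.09, 1.83, 0.9, 1.04, 2.57]
-120 [-0.23, 1.16, 1.33, 1.7, -1.18, 1.3, -0.73] [-1.24, 1.04, 1.34, 1.94, -1.12, 1.19, -1.55]
-90 [-0.05, 0.85, 0.88, 1.69, -0.77, 0.99, -0.45] [-0.21, 0.55, -0.22, 1.87, 0.17, 0.74, -2.1]
-60 [0.8, 0.72, -0.39, 1.63, 0.33, 0.87, -0.77] [-0.02, 0.59, -0.48, 1.86, 0.38, 0.78, -1.74]
-30 [0.87, 0.74, -0.49, 1.62, 0.42, 0.89, -0.31] [0.05, 0.62, -0.57, 1.85, 0.45, 0.8, -1.28]
0 [0.94, 0.77, -0.6, 1.62, 0.52, 0.92, 0.15] [0.11, 0.64, -0.65, 1.85, 0.52, 0.82, -0.81]
30 [1.0, 0.81, -0.7, 1.61, 0.61, 0.95, 0.61] [0.17, 0.67, -0.74, 1.85, 0.59, 0.85, -0.34]
60 [1.06, 0.85, -0.8, 1.61, 0.7, 1.0, 1.07] [0.22, 0.71, -0.82, 1.84, 0.67, 0.89, 0.13]
90 [1.11, 0.9, -0.9, 1.6, 0.79, 1.04, 1.54] [0.27, 0.75, -0.89, 1.84, 0.73, 0.92, 0.6]
120 [1.16, 0.95, -1.0, 1.6, 0.88, 1.1, 2.01] [0.3, 0.77, -0.95, 1.84, 0.77, 0.95, 1.09]
150 [1.2, 1.01, -1.09, 1.6, 0.96, 1.16, 2.49] [0.33, 0.8, -1.0, 1.84, 0.82, 0.98, 1.59]
180 [1.28, 1.19, -1.34, 1.59, 1.18, 1.35, 2.91] [0.35, 0.84, -1.05, 1.84, 0.86, 1.01, 2.08]
```

View pics/y1z.png

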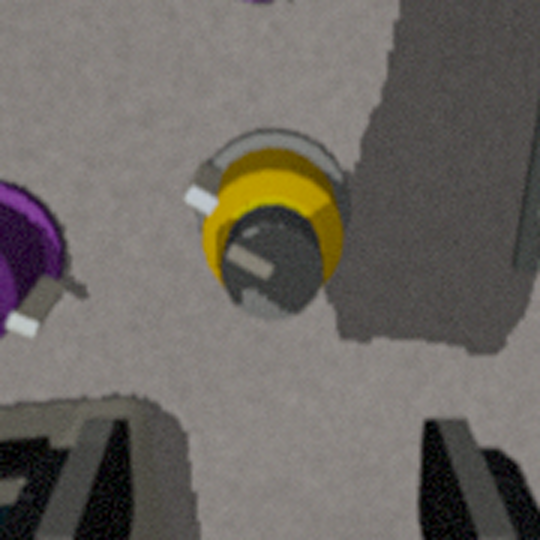

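The crop confirms the real yellow bottle, a yellow body with a grey neck. A highlight threw off the stripe reading, so I'll switch to a radial profile fit.

```bash
cat >> b.py <<'E'
def ray(c,cen,r0,r1,z,wid=1.5):
    f=cv2.GaussianBlur(c['frame'],(3,3),0).astype(int).sum(2); D=np.arange(-180,180,1.); out=[]
    for d in D:
        e=np.array([np.cos(np.radians(d)),np.sin(np.radians(d))]); n=np.array([-e[1],e[0]])
        vals=[]
        for r in np.arange(r0,r1,1.):
            for w in (-wid,0,wid):
                u,v=proj(c,(*(cen+(e*r+n*w)/1000),z)); vals.append(f[int(round(v)),int(round(u))] if 0<=u<639 and 0<=v<399 else 0)
        out.append(np.percentile(vals,25))
    out=np.array(out); pk=out.argmax(); 
    w=np.clip(np.roll(out,180-pk)-np.percentile(out,75),0,None)[165:196]; off=(w*np.arange(-15,16)).sum()/max(w.sum(),1e-6)
    a=(D[pk]+off+180)%360-180
    s=np.sort(out); return a,out[pk],np.median(out)
def ribtop(c,cen,ztop): return ray(c,cen,34,41,ztop)
def load(n): return dict(np.load(f'pics/{n}.png.npz'))
E
python3 - <<'E'
from b import *
for n,cen in [('y1',(.5611,-.3686)),('w0',(.5613,-.3685)),('w1',(.5615,-.3685)),('w2',(.5988,.3340)),('w4',(.5988,.3343)),('w2',(.4312,.3805)),('w4',(.4311,.3806))]:
    c=load(n); print(n,cen,ray(c,np.array(cen),4,17,.113),ribtop(c,np.array(cen),.068))
E
```

```text
y1 (0.5611, -0.3686) (np.float64(-117.6785629312396), np.float64(360.0), np.float64(182.25)) (np.float64(-119.16119221411192), np.float64(573.0), np.float64(261.0))
w0 (0.5613, -0.3685) (np.float64(-118.71455616323097), np.float64(522.5), np.float64(308.25)) (np.float64(-119.34790650748276), np.float64(538.0), np.float64(311.0))
w1 (0.5615, -0.3685) (np.float64(-118.26233517652062), np.float64(505.0), np.float64(302.0)) (np.float64(-118.95217071376011), np.float64(518.0), np.float64(294.0))
w2 (0.5988, 0.334) (np.float64(127.09190437926878), np.float64(492.5), np.float64(286.0)) (np.float64(129.3804780876494), np.float64(508.0), np.float64(281.0))
w4 (0.5988, 0.3343) (np.float64(127.25908763258161), np.float64(497.0), np.float64(290.0)) (np.float64(130.6861888111888), np.float64(512.0), np.float64(292.0))
w2 (0.4312, 0.3805) (np.float64(81.22605779662689), np.float64(506.5), np.float64(286.0)) (np.float64(21.56172839506172), np.float64(363.0), np.float64(286.5))
w4 (0.4311, 0.3806) (np.float64(79.86953214149867), np.float64(520.0), np.float64(333.0)) (np.float64(78.00425531914891), np.float64(524.0), np.float64(323.0))
```

```bash
cat >> b.py <<'E'
MARK=dict(black=(-83,32.4),cyan=(2,-17),magenta=(87,-24.7),yellow=(172,17.6))
def pickplace(name,cen,rib,pickyaw,op=.062,zg=.078):
    Y,mk=MARK[name]; tgt=dock(0,Y,0); ma=mk+np.degrees(DTH); d=(ma-rib+180)%360-180
    O=lambda a:[np.pi,0,np.radians((a+180)%360-180)]
    py=pickyaw+d; print('place yaw',py)
    q=kinematics.inverse_kinematics([*tgt[:2],.088],O(py)); assert q is not None; 
    fingers.grip(op,40)
    bot.move_to([*cen,.22],O(pickyaw))
    if bot.move_straight([*cen,zg],O(pickyaw),speed=.15,force_limit=10): print('STOP',current_tcp_pos()); return
    fingers.grip(.03,40); bot.pause(.1)
    print('grip',current_opening(),current_time())
    bot.move_straight([*cen,.29],O(pickyaw),speed=.2)
    bot.move_to([*tgt[:2],.29],O(py)); print('op',current_opening(),np.round(current_joint_positions(),2))
    bot.move_straight([*tgt[:2],zg+.014],O(py),speed=.15)
    s=bot.move_straight([*tgt[:2],zg+.006],O(py),speed=.02,force_limit=5); print('touch',s,current_tcp_pos(),current_force())
    fingers.grip(op,40); bot.pause(.15)
    bot.move_straight([*tgt[:2],.24],O(py),speed=.2)
    print('t',current_time())
def check(name,tag,yaw=np.pi/2):
    Y,mk=MARK[name]; t=dock(0,Y,0); bb,_=locate(t[:2],tag,yaw=yaw,z=.32,zt=.12,rad=.045)
    c=load(tag); a=ray(c,bb,4,17,.121); r=ribtop(c,bb,.076)
    e=(indock([*bb,0])[:2]-[0,Y]); print(name,'offset dock mm',e.round(1),'stripe',np.round(np.array(a)-[np.degrees(DTH)+mk,0,0],1),'rib',np.round(np.array(r)-[np.degrees(DTH)+mk,0,0],1))
E
python3 - <<'E'
from b import *
pickplace('yellow',(.5612,-.3686),-118.8,40)
check('yellow','yc')
E
```

```text
place yaw 172.02489427638102
grip 0.03918727690050695 40.0333
op 0.03924956425176702 [ 0.52  0.71 -1.36  1.66  0.71  1.37  2.04]
touch True [0.54867497 0.18504113 0.08721864] [-0.48952361 -0.7623692   5.23804392]
t 46.4583
yc neck 858 z 0.1213 mec [0.5479 0.1822] 0.0199 bb [0.5481 0.1822] [0.038 0.039] stripe 49 11.083541819149511 rib 2 None bodycol [92. 72.  0.]
yellow offset dock mm [ 0.  -2.8] stripe [ -6.1 353.5 172. ] rib [  4.7 471.  264. ]
```

```bash
ls pics | tail -3
```

```text
yc.png
yc.png.npz
ycz.png
```

View pics/yc.png

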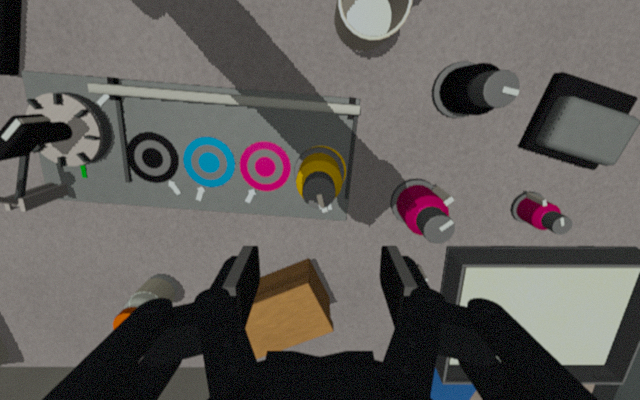

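Yellow stands on its disc at (320,180), offset 2.8 mm with its angle within about 6°. Next is magenta: of the candidates at (425,212), (540,213) and (428,258 in the scene view), the one at (425,212) is the largest.

```bash
python3 - <<'E'
from b import *
cen,_=locate((.5988,.3341),'m1'); c=load('m1'); a=ray(c,cen,4,17,.113); r=ribtop(c,cen,.068); print(a,r)
print(kinematics.inverse_kinematics([*cen,.078],[np.pi,0,np.radians(-20)]))
E
```

```text
m1 neck 913 z 0.1133 mec [0.5989 0.3342] 0.0199 bb [0.5987 0.3341] [0.039 0.038] stripe 13 129.9421141265234 rib 0 None bodycol [76.  0. 37.]
(np.float64(127.93261887164329), np.float64(335.5), np.float64(167.5)) (np.float64(-63.931345204891656), np.float64(375.0), np.float64(211.0))
[-0.24642892  0.75312604 -0.46278596  1.58306185  0.4000921   0.90092579
 -1.20135643]
```

View pics/m1z.png

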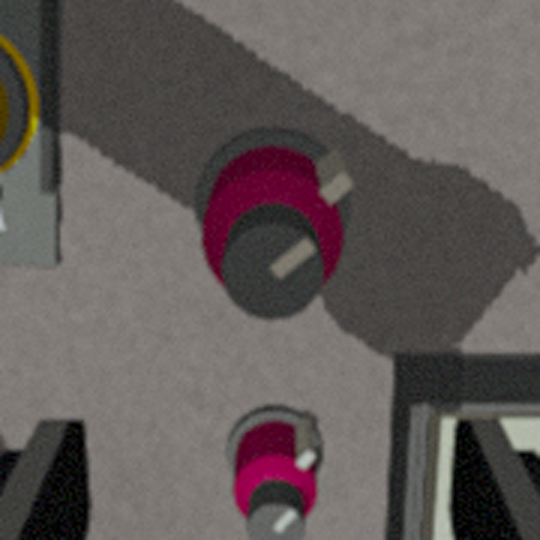

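View pics/m1.png

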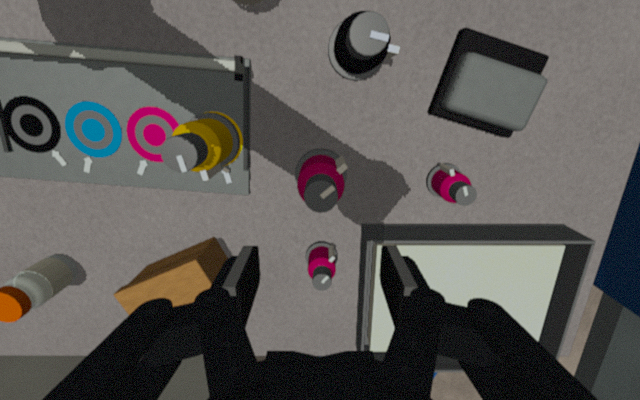

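```bash
python3 - <<'E'
from b import *
Y,mk=MARK['yellow']; t=dock(0,Y,0)
c=load('m1'); X,col,u,v=cloud(c); m=(np.hypot(*(X[:,:2]-t[:2]).T)<.06)&(abs(X[:,2]-.121)<.005); q=X[m][:,:2]; bb=(q.max(0)+q.min(0))/2
print(indock([*bb,0])-[0,Y,0],ray(c,bb,4,17,.121)[0]-mk-np.degrees(DTH),ribtop(c,bb,.076)[0]-mk-np.degrees(DTH))
pickplace('magenta',(.5988,.3341),128,-20)
check('magenta','mc')
E
```

```text
[ 0.37354824 -2.23972789  0.        ] -8.473000336987099 -4.538213053673615
place yaw -177.07510572361898
grip 0.039232219374427064 51.6083
op 0.038950068088934774 [-1.23  0.53  1.36  1.84 -0.55  1.24 -2.78]
touch True [0.54302897 0.10026544 0.08709219] [0.17654168 0.1624399  3.59417531]
t 57.7167
mc neck 856 z 0.1214 mec [0.545  0.0976] 0.0201 bb [0.5443 0.0975] [0.039 0.04 ] stripe 78 -28.548079996589458 rib 6 -31.144569908189233 bodycol [78.  0. 37.]
magenta offset dock mm [ 2.7 -2.5] stripe [  6.2 389.  172. ] rib [2.00e-01 4.90e+02 2.74e+02]
```

View pics/mc.png

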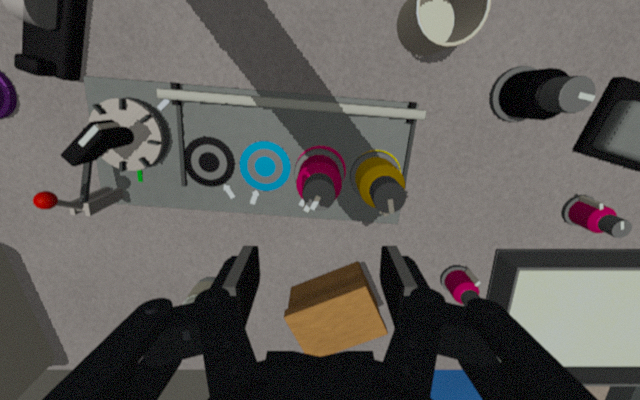

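```bash
python3 - <<'E'
from b import *
from scipy.optimize import least_squares
c=load('mc'); X,col,u,v=cloud(c)
save('mcz.png',cv2.resize(c['frame'][130:230,270:430],None,fx=5,fy=5,interpolation=cv2.INTER_CUBIC))
for n in ('magenta','yellow'):
    t=dock(0,MARK[n][0],0); d=np.hypot(*(X[:,:2]-t[:2]).T)
    for lab,z0,z1,r in [('foot',.017,.025,.038),('bodytop',.079,.086,.031),('neck',.118,.124,.02)]:
        m=(d<.055)&(X[:,2]>z0)&(X[:,2]<z1); q=X[m][:,:2]
        if m.sum()<15: print(n,lab,m.sum());continue
        # outer edge fit: per-angle max radius
        cen=t[:2].copy()
        for _ in range(20):
            w=q-cen; a=np.degrees(np.arctan2(w[:,1],w[:,0]))//15; rr=np.hypot(*w.T); pts=[]
            for k in np.unique(a):
                s=np.nonzero(a==k)[0]; pts.append(q[s[rr[s].argmax()]])
            pts=np.array(pts); f=least_squares(lambda p:np.hypot(*(pts-p).T)-r,cen,loss='soft_l1',f_scale=.001); cen=f.x
        print(n,lab,m.sum(),len(pts),(indock([*cen,0])-[0,MARK[n][0],0])[:2].round(1),np.abs(f.fun).mean()*1e3)
E
```

```text
magenta foot 516 16 [ 3.6 -1.2] 4.8988548359204485
magenta bodytop 410 16 [ 6.8 -1.2] 3.386486988556329
magenta neck 827 24 [ 3.  -2.2] 0.43503625009910724
yellow foot 462 16 [ 0.5 -2.9] 4.569700685919711
yellow bodytop 419 16 [ 3.3 -0.8] 2.222644571290351
yellow neck 817 24 [ 0.2 -2.9] 0.5733167827909326
```

View pics/mcz.png

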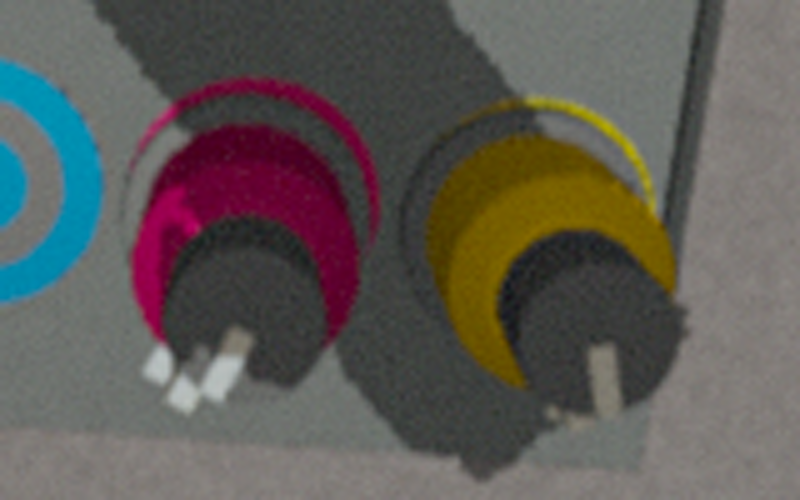

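```bash
python3 - <<'E'
from b import *
cen,_=locate((.4311,.3806),'k5'); c=load('k5'); a=ray(c,cen,4,17,.113); r=ribtop(c,cen,.068); print(a,r)
for y in (20,32,52): print(y,kinematics.inverse_kinematics([*cen,.078],[np.pi,0,np.radians(y)]))
E
```

```text
k5 neck 915 z 0.1133 mec [0.4308 0.3814] 0.0198 bb [0.4306 0.3815] [0.039 0.038] stripe 37 76.00587212629387 rib 0 None bodycol [4.5 6.5 7. ]
(np.float64(74.3790661385188), np.float64(350.0), np.float64(176.0)) (np.float64(-42.298880499869824), np.float64(373.0), np.float64(216.0))
20 [-0.27755081  0.66021542 -0.67068005  1.86146367  0.55191824  0.81390835
 -0.88828101]
32 [-0.24950403  0.67514341 -0.7113018   1.8597143   0.58699302  0.82815122
 -0.70590977]
52 [-0.20240191  0.70366684 -0.7813668   1.85683632  0.64800295  0.85552307
 -0.40322556]
```

View pics/k5z.png

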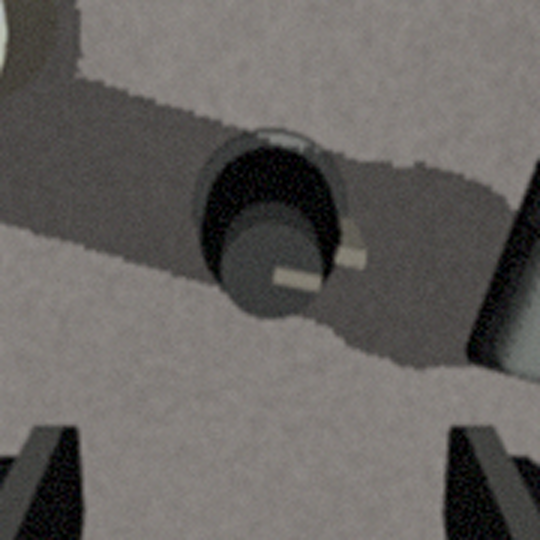

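```bash
python3 - <<'E'
from b import *
pickplace('black',(.4309,.3809),78.,32)
check('black','bc')
E
```

```text
place yaw -17.97510572361898
grip 0.039048305962946644 64.6333
op 0.03907190214092166 [ 0.71  0.32 -0.79  1.78  0.24  1.14 -0.46]
touch True [ 0.52944025 -0.06949144  0.08708646] [ 0.5929198  -0.09234081  3.99597648]
t 70.75
bc neck 853 z 0.1213 mec [ 0.5302 -0.0694] 0.0201 bb [ 0.53   -0.0699] [0.039 0.038] stripe 37 27.242989768157265 rib 1 None bodycol [6. 5. 8.]
black offset dock mm [ 1.2 -0.6] stripe [ -1.9 344.5 169. ] rib [ -2.1 444.  203. ]
```

View pics/bc.png

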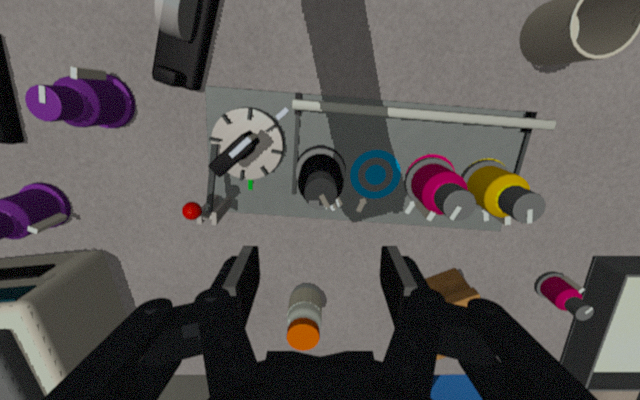

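```bash
cat > chk.py <<'E'
import sys
from b import *
tag=sys.argv[1]
for k,ys in enumerate([('yellow','magenta'),('black',)]):
    t=dock(0,np.mean([MARK[n][0] for n in ys]),0)
    bot.move_to([t[0]+.075,t[1],.34],[np.pi,0,np.pi/2]); c=wshot(f'{tag}{k}.png'); X,col,u,v=cloud(c)
    for n in ys:
        Y,mk=MARK[n]; t=dock(0,Y,0); d=np.hypot(*(X[:,:2]-t[:2]).T)
        m=(d<.045)&(abs(X[:,2]-.121)<.005); q=X[m][:,:2]; bb=(q.max(0)+q.min(0))/2; w=mk+np.degrees(DTH)
        a=ray(c,bb,4,17,.121); r=ribtop(c,bb,.076)
        m3=(np.hypot(*(X[:,:2]-bb).T)<.05)&(X[:,2]>.016)&(X[:,2]<.025); f=X[m3][:,:2]; fb=(f.max(0)+f.min(0))/2
        print(n,'neck off',(indock([*bb,0])-[0,Y,0])[:2].round(1),'footbb off',(indock([*fb,0])-[0,Y,0])[:2].round(1),np.ptp(f,axis=0).round(3),'stripe err',round(a[0]-w,1),'rib err',round(r[0]-w,1),r[1:])
    p=proj(c,(*dock(0,np.mean([MARK[n][0] for n in ys]),60),)); x0=int(np.clip(p[0]-120,0,400)); y0=int(np.clip(p[1]-85,0,230))
    save(f'{tag}{k}z.png',cv2.resize(c['frame'][y0:y0+170,x0:x0+240],None,fx=3.3,fy=3.3,interpolation=cv2.INTER_CUBIC))
print(current_time())
E
python3 chk.py c1
```

```text
yellow neck off [ 0.5 -2.8] footbb off [ 0.7 -2.7] [0.074 0.098] stripe err -1.5 rib err 0.4 (np.float64(362.0), np.float64(220.0))
magenta neck off [ 3.5 -1.8] footbb off [ 2.6 11.9] [0.075 0.071] stripe err -1.5 rib err -2.2 (np.float64(418.0), np.float64(176.5))
black neck off [ 1.3 -0.1] footbb off [ 2.  -3.4] [0.075 0.081] stripe err -0.9 rib err 1.1 (np.float64(348.0), np.float64(207.0))
74.3083
```

View pics/c10z.png

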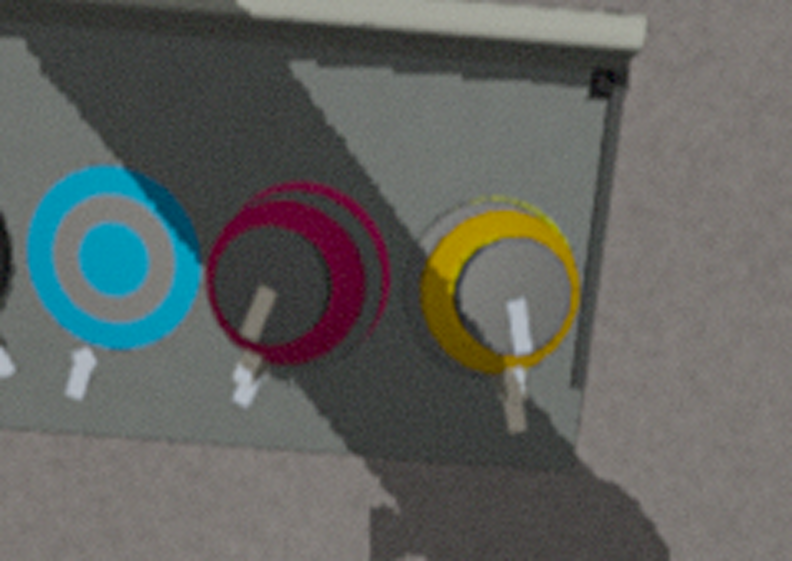

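View pics/c11z.png

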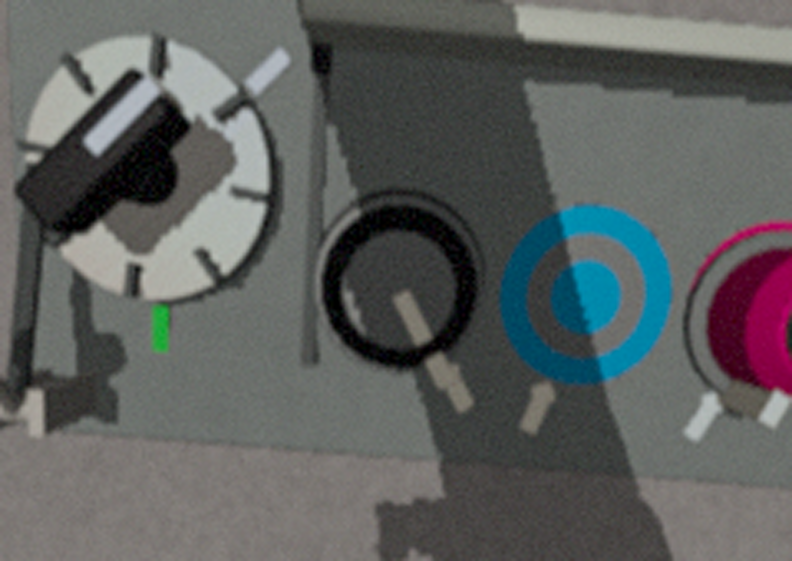

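```bash
python3 - <<'E'
from b import *
for n in ('w1','k2','bc','c11'):
    c=load(n); X,col,u,v=cloud(c); r=(col[:,0]>110)&(col[:,1]<60)&(col[:,2]<60)&(X[:,2]>.1)
    q=np.array([indock(p) for p in X[r]]); q=q[np.abs(q[:,1]+233)<40] if len(q) else q
    if len(q): print(n,len(q),np.median(q,0).round(1))
def O(d): return [np.pi,0,np.radians(d)]
kx,ky=-36.5,-190
fingers.grip(0.055,60)
bot.move_to(dock(kx,ky,230),O(41))
f=bot.move_straight(dock(kx,ky,82),O(41),speed=.12,force_limit=12); print('down',f)
fingers.grip(0.015,60); print('open',current_opening(),np.round(current_force(),1),np.round(current_ft_torque(),2),current_joint_positions()[6])
yaw=40.6
while yaw>-93:
    yaw=max(yaw-15,-93)
    bot.move_straight(dock(kx,ky,82),O(yaw),speed=.06)
    print(yaw,np.round(current_force(),1),np.round(current_ft_torque(),2),np.round(current_joint_positions()[6],2),round(current_time(),1))
bot.pause(.2)
fingers.grip(0.05,60); bot.pause(.2); bot.move_straight(dock(kx,ky,220),O(yaw),speed=.2)
bot.move_to(dock(-40,-130,340),[np.pi,0,np.pi/2]); c=wshot('e1.png')
X,col,u,v=cloud(c); k=dock(-36,-190,0)
m=(np.hypot(X[:,0]-k[0],X[:,1]-k[1])<.045)&(X[:,2]>.107)&(X[:,2]<.125)
q=np.array([indock(p) for p in X[m]]); mu=q.mean(0); w,V=np.linalg.eigh(np.cov(q[:,:2].T)); a=V[:,1]; br=col[m].sum(1)>300
print('bar',mu,np.degrees(np.arctan2(a[1],a[0])),(q[br].mean(0)-mu)[:2],current_time())
E
```

```text
w1 177 [  28.2 -232.9  137.8]
k2 157 [  28.3 -231.5  137.4]
bc 208 [  27.5 -231.5  137.5]
c11 237 [  29.2 -231.7  137.6]
down False
open 0.019169829990482213 [1.3 2.4 3.9] [ 0.27 -0.22 -0.31] 0.461092693064029
25.6 [1.6 3.3 6.5] [ 0.39 -0.12 -0.07] 0.24 77.5
10.600000000000001 [0.8 2.1 7.2] [ 0.37 -0.08 -0.09] 0.02 78.0
-4.399999999999999 [1.  2.2 7.9] [ 0.41  0.02 -0.08] -0.2 78.4
-19.4 [0.3 1.6 8.4] [ 0.48  0.08 -0.06] -0.42 78.8
-34.4 [-0.5  2.9  8.1] [ 0.5   0.12 -0.08] -0.64 79.2
-49.4 [0.4 2.9 9.1] [ 0.61  0.21 -0.1 ] -0.86 79.6
-64.4 [-0.7  2.   8.3] [ 0.7   0.24 -0.07] -1.08 80.0
-79.4 [0.2 3.6 9.3] [ 0.78  0.23 -0.12] -1.3 80.4
-93 [-0.8  2.9  9.2] [ 0.81  0.19 -0.05] -1.49 80.8
bar [ -36.53017918 -189.61656545  117.03535468] -178.4837566331013 [16.35208371 -0.07397943] 84.8833
```

View pics/e1.png

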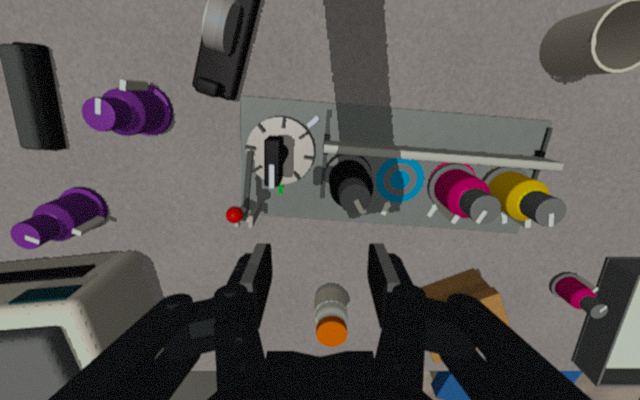

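```bash
python3 - <<'E'
from b import *
for n in ('bc','e1'):
    c=load(n); X,col,u,v=cloud(c); r=(col[:,0]>110)&(col[:,1]<60)&(col[:,2]<60)&(X[:,2]>.1)
    q=np.array([indock(p) for p in X[r]]); q=q[np.abs(q[:,1]+233)<40]; print(n,len(q),q.mean(0).round(1))
c=load('e1');save('e1z.png',cv2.resize(c['frame'][100:240,220:350],None,fx=4.2,fy=4.2,interpolation=cv2.INTER_CUBIC))
c=cams.camera('side');save('d5.png',cv2.resize(c['frame'][150:290,250:430],None,fx=4,fy=4,interpolation=cv2.INTER_CUBIC))
E
```

```text
bc 208 [  27.9 -231.7  137. ]
e1 186 [  27.6 -232.4  136.8]
```

View pics/e1z.png

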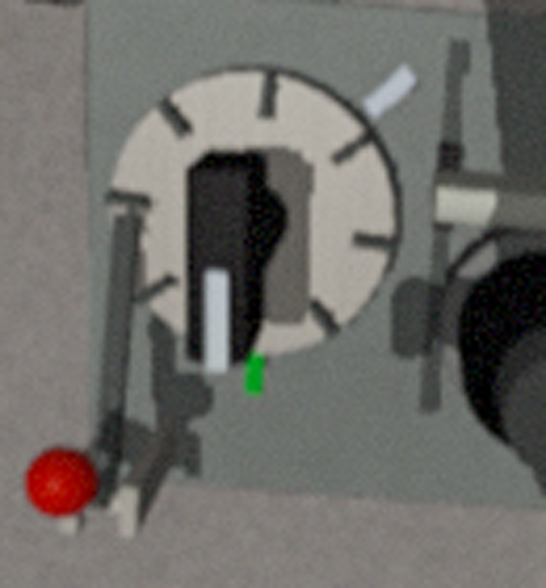

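View pics/d5.png

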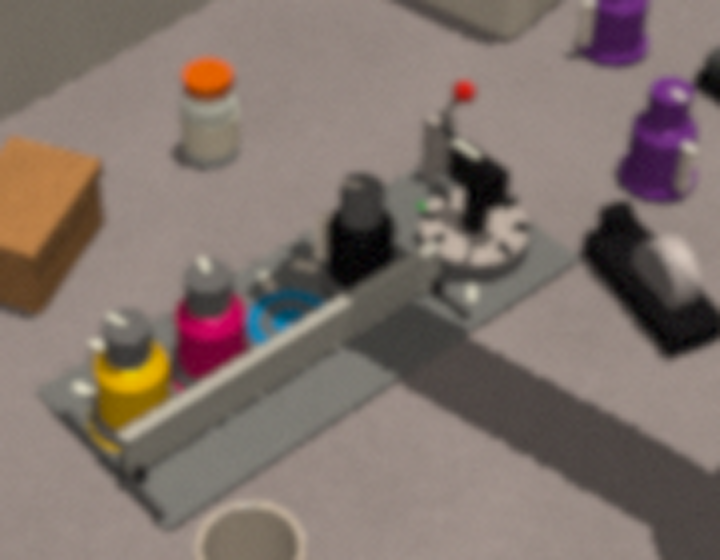

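The pointer is at 133.5° (2.33 rad), and the ball hasn't moved from its pawl-down position. I'll nudge it about 2.5° so it is clearly past the third click, then recheck everything.

```bash
python3 - <<'E'
from b import *
def O(d): return [np.pi,0,np.radians(d)]
kx,ky=-36.5,-190
bot.move_to(dock(kx,ky,220),O(-60)); bot.move_to(dock(kx,ky,220),O(-93))
print(bot.move_straight(dock(kx,ky,82),O(-93),speed=.12,force_limit=12))
fingers.grip(0.015,60)
bot.move_straight(dock(kx,ky,82),O(-95.5),speed=.03); bot.pause(.2); print(current_ft_torque())
fingers.grip(0.05,60); bot.pause(.2); bot.move_straight(dock(kx,ky,220),O(-95.5),speed=.2)
bot.move_to(dock(-40,-130,340),[np.pi,0,np.pi/2]); c=wshot('e2.png')
X,col,u,v=cloud(c); k=dock(-36,-190,0)
m=(np.hypot(X[:,0]-k[0],X[:,1]-k[1])<.045)&(X[:,2]>.107)&(X[:,2]<.125)
q=np.array([indock(p) for p in X[m]]); mu=q.mean(0); w,V=np.linalg.eigh(np.cov(q[:,:2].T)); a=V[:,1]
print('bar',mu,np.degrees(np.arctan2(a[1],a[0])),current_time())
r=(col[:,0]>110)&(col[:,1]<60)&(col[:,2]<60)&(X[:,2]>.1)
q=np.array([indock(p) for p in X[r]]); q=q[np.abs(q[:,1]+233)<40]; print(len(q),q.mean(0).round(1))
E
python3 chk.py f1
```

```text
False
[ 0.47114335  0.29883958 -0.06758244]
bar [ -36.84396882 -189.56515696  116.92637157] 178.82723700280744 93.65
185 [  27.6 -232.4  136.9]
yellow neck off [ 0.8 -2.9] footbb off [-2.9 -3.4] [0.082 0.098] stripe err -0.1 rib err 5.5 (np.float64(353.0), np.float64(208.0))
magenta neck off [ 3.3 -2. ] footbb off [-2.9 11.5] [0.084 0.071] stripe err -1.3 rib err -3.0 (np.float64(407.0), np.float64(177.0))
black neck off [ 1.3 -0.1] footbb off [-1.9 -3.6] [0.083 0.081] stripe err -0.1 rib err 1.2 (np.float64(352.0), np.float64(205.0))
95.725
```

View pics/f11z.png

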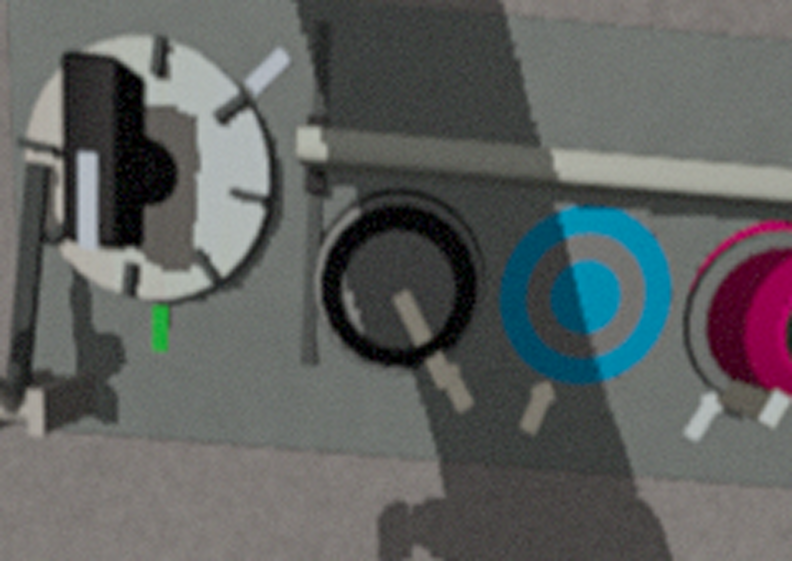

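View pics/f10.png

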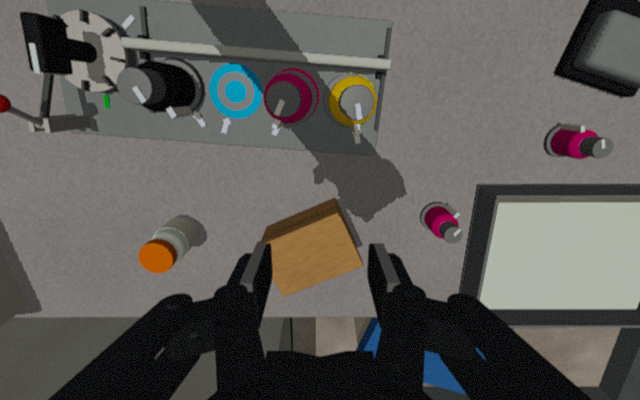

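The pointer is at the green line (about 2.377 rad), the pawl is down, and all three bottles stand on their discs with the ribs at the marks. The gripper is clear of everything, so I'm handing in.

```bash
python3 - <<'E'
from h import *
print(current_force()); workorder.job_done(); print(current_time())
E
```

```text
[0.28434724 0.37089117 0.16531096]
the job is handed in; nothing more can be done
the job is handed in; nothing more can be done
```

I refilled the toner dock and handed the job in at about 96 s of the 210 s allowed. No verdict was reported. I freed the pawl, turned the knob back to 0, let the pawl down again, placed three bottles on their discs, then advanced the knob to the green line. No cyan bottle was visible at the start, so the cyan disc is empty.

My last checks before handing in:

| Check | Measured | Limit |
|---|---|---|
| Knob | about 2.377 rad | 2.156 to 2.556 rad |
| Pawl | ball back in its pawl-down position | below 0.06 rad |
| Yellow bottle offset | about 3 mm | 12 mm |
| Magenta bottle offset | about 4 mm | 12 mm |
| Black bottle offset | about 1.3 mm | 12 mm |
| Rib angle, all three | within about 6° | about 15° |

- **Disagreements:** The rough foot readings were up to 12 mm off along the row, because neighbouring things got into them. I trusted the neck readings, which agreed across views. Rib angles read from the neck stripe and from the rib itself differed by up to 11° in oblique views, and by at most 6° from nearly overhead.
- **Knob:** It first stopped at about 2.33 rad, so I turned it about 2.5° more to be clearly past the third click. The pawl stayed down.
- **Other things on the table:** I saw no knocked bottle or moved bystander in the pictures, but I didn't measure the bystanders at the end.

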